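# Exchange fresh and spent prismatic cells in a slide-lid carrier

## Task

Exchange the cells in the wooden carrier: lift the pull-bar end of its white lid over the end lip, slide the lid right out, take out every blue fresh cell and stand it upright on its small end, terminals up, in a bay of the grey test tray, one cell to a bay. Lay each purple spent cell that stands on the bench flat in an emptied nest of the carrier, then slide the lid back in, pull-bar end last, until it is fully home and lies flat behind the lip. Leave the flux bottle, the battery pack and the jar where they stand.

Things in the scene. Friction and masses are not known exactly. Their poses are not given: they have to be found in the camera images.
- carrier: Shallow plywood slide-lid carrier, 116 (x) x 249 (y) x 39 mm (flared rail ends 46 mm); does not move. Origin: centre of its underside. Long axis y; the low end with the lip is at -y and the lid slides out to -y only. Clear opening between the rails 92 mm (x).
- carrier_floor (a point): Middle of its inner floor, 4 mm above the underside; floor 92 (x) x 234 (y) mm. Three nests in a row at y = -78, 0, +78 mm, each 74 (y) x 45 (x) mm between rubber corner blocks and ribs 6 mm high, hold one flat cell each, length along y. Fresh cells start with terminals to -y. Beside the middle 56 mm of a cell's long sides 26 mm is free for a finger.
- carrier_groove (a point): Centre of the carrier at ledge height, 23 mm up: where the shut lid's origin lies. Ledges along both long walls, side walls 104 mm apart. Rails over the ledges (|x| 46 to 58 mm, underside 35.5 mm up, y from -77 mm to the far end, tops 38.5 mm; towards the -y mouth they flare up to 42 mm): the 5 mm lid can rise 7.5 mm. Far end wall's inner face y = +117 mm.
- carrier_lip (a point): Middle of the lip's top on the low -y end: rounded, y = -123 to -117 mm, top 27.5 mm above the underside, so 4.5 mm above the ledges. The lid must be raised more than that to pass it.
- lid: Flat white lid, 100 (x) x 230 (y) x 5 mm, corners rounded 4 mm, 0.18 kg, loose, with a black pull bar on top. Origin: centre of its underside; z up. Its centre of mass is within 15 mm of that. Axes as the carrier's when shut: the bar is nearer the -y end. Shut, its origin is at (0, 0, 23) mm in the carrier's frame, with 2 mm play on all sides.
- lid_bar (a point): Middle of the black pull bar on the lid: bar 60 mm long (lid x), 14 mm thick (lid y), from 5 to 30 mm above the lid's underside; this point is at (0, -55, 18) mm in the lid's frame. Grip across the 14 mm.
- lid_front (a point): Middle of the lid's -y edge at its underside, (0, -115, 0) mm in the lid's frame.
- tray: Grey plastic test tray, 80 (x) x 138 (y) x 11 mm, does not move. Origin: centre of its underside. Three bays side by side at y = -41.5, 0 and +41.5 mm: floor 6 mm up with a black pad, for one cell each, each 64 mm long (x) and about 34 mm wide (y), with 5 mm high rims and ribs round it.
- cell_1: Blue fresh flat prismatic cell, 66 (x) x 40 (y) x 18 (z) mm plus two terminal blocks that stand out 4 mm from its +x end; 0.14 kg, loose. Origin: centre of its underside as it lies flat on its broad face; +x points along its length to the terminal end, so it stands terminals up when +x is up. Starts in the carrier. May be absent.
- cell_1_foot (a point): Centre of the small end (foot) of cell_1: (-33, 0, 9) mm in the cell's frame.
- cell_2: Blue fresh flat prismatic cell, 66 (x) x 40 (y) x 18 (z) mm plus two terminal blocks that stand out 4 mm from its +x end; 0.14 kg, loose. Origin: centre of its underside as it lies flat on its broad face; +x points along its length to the terminal end, so it stands terminals up when +x is up. Starts in the carrier. May be absent.
- cell_2_foot (a point): Centre of the small end (foot) of cell_2: (-33, 0, 9) mm in the cell's frame.
- cell_3: Blue fresh flat prismatic cell, 66 (x) x 40 (y) x 18 (z) mm plus two terminal blocks that stand out 4 mm from its +x end; 0.14 kg, loose. Origin: centre of its underside as it lies flat on its broad face; +x points along its length to the terminal end, so it stands terminals up when +x is up. Starts in the carrier. May be absent.
- cell_3_foot (a point): Centre of the small end (foot) of cell_3: (-33, 0, 9) mm in the cell's frame.
- spent_1: Purple spent flat prismatic cell, 66 (x) x 40 (y) x 18 (z) mm plus two terminal blocks that stand out 4 mm from its +x end; 0.14 kg, loose. Origin: centre of its underside as it lies flat on its broad face; +x points along its length to the terminal end, so it stands terminals up when +x is up. Starts standing on the bench, terminals up, broad faces looking left and right. May be absent.
- spent_1_foot (a point): Centre of the small end (foot) of spent_1: (-33, 0, 9) mm in the cell's frame.
- spent_2: Purple spent flat prismatic cell, 66 (x) x 40 (y) x 18 (z) mm plus two terminal blocks that stand out 4 mm from its +x end; 0.14 kg, loose. Origin: centre of its underside as it lies flat on its broad face; +x points along its length to the terminal end, so it stands terminals up when +x is up. Starts standing on the bench, terminals up, broad faces looking left and right. May be absent.
- spent_2_foot (a point): Centre of the small end (foot) of spent_2: (-33, 0, 9) mm in the cell's frame.
- spent_1_mid (a point): Centre of spent_1: (0, 0, 9) mm in its frame; 13 mm above the carrier's underside when it lies on the carrier floor.
- spent_2_mid (a point): Centre of spent_2: (0, 0, 9) mm in its frame; 13 mm above the carrier's underside when it lies on the carrier floor.
- flux: White squeeze bottle with a purple tip, 36 mm across, 123 mm tall, loose; leave alone. Origin: centre of its underside.
- pack: Finished battery pack in blue film, 43 x 57 x 72 mm, loose; leave alone. Origin: underside.
- jar: White jar with an orange cap, 46 mm across, 50 mm tall, loose; leave alone. Origin: underside.

How it is judged:
On the way:
1. the lid has been slid right out of the carrier (its centre more than 200 mm from the carrier's centre) (horizontal distance between lid and carrier above 0.2 m), for 0.2 s.
At the end, for the whole second after the job is handed in: Every blue cell stands terminals up (within 0.12 rad) on the floor of a tray bay; every purple cell lies flat (within 0.12 rad) on the carrier floor in a nest; the lid is in its grooves within 4 mm of home, its underside within 2.5 mm of the ledges, front edge behind the lip; all at rest (angle between each of cell_1, cell_2, cell_3's own x axis and vertical below 0.12 rad and x of cell_1_foot in the frame of tray between -0.032 and 0.032 m and y of cell_1_foot in the frame of tray between -0.062 and 0.062 m and z of cell_1_foot in the frame of tray between 0.003 and 0.0085 m and linear speed of each of cell_1, cell_2, cell_3, spent_1, spent_2 below 0.03 m/s and x of cell_2_foot in the frame of tray between -0.032 and 0.032 m and y of cell_2_foot in the frame of tray between -0.062 and 0.062 m and z of cell_2_foot in the frame of tray between 0.003 and 0.0085 m and x of cell_3_foot in the frame of tray between -0.032 and 0.032 m and y of cell_3_foot in the frame of tray between -0.062 and 0.062 m and z of cell_3_foot in the frame of tray between 0.003 and 0.0085 m and angle between the z axis of each of spent_1, spent_2 and the z axis of carrier, either way round below 0.12 rad and x of spent_1_mid in the frame of carrier between -0.012 and 0.012 m and y of spent_1_mid in the frame of carrier between -0.1 and 0.1 m and z of spent_1_mid in the frame of carrier between 0.01 and 0.0165 m and x of spent_2_mid in the frame of carrier between -0.012 and 0.012 m and y of spent_2_mid in the frame of carrier between -0.1 and 0.1 m and z of spent_2_mid in the frame of carrier between 0.01 and 0.0165 m and y of lid_front in the frame of carrier between -0.119 and -0.111 m and z of each of lid_front, lid in the frame of carrier below 0.0255 m and z of lid in the frame of carrier above 0.0205 m and x of lid in the frame of carrier between -0.005 and 0.005 m and angle between the z axis of lid and the z axis of carrier, either way round below 0.03 rad and linear speed of lid below 0.02 m/s); the robot touches nothing.
It fails at once if the flux bottle is moved by more than 30 mm (distance of flux from where it was at the start of the episode above 0.03 m).
It fails at once if the battery pack is moved by more than 30 mm (distance of pack from where it was at the start of the episode above 0.03 m).
It fails at once if the jar is moved by more than 30 mm (distance of jar from where it was at the start of the episode above 0.03 m).
Of cell_1, cell_2, cell_3 only 2 to 3 are there at a start; the rules pass over those that are not, and their reading is None.
Of spent_1, spent_2 only 1 to 2 are there at a start; the rules pass over those that are not, and their reading is None.
At some moment in a run one of lid may be knocked a few centimetres aside while the robot is not near it.
Once in a run the grip may slacken for a moment while it holds something.
It also fails if it takes over 210 s, if anything falls off the work surface, if the arm or the gripper's body presses on something with over 40 N, if the wrist force passes 120 N, or if a joint passes its speed limit or range.

## Robot

A 6-joint arm with a two-finger parallel gripper is mounted at the origin on a cart in front of the work surface, level with it; the furniture and walls round the work are solid. World frame = base frame: x ahead of the robot, y to its left, z up, the work surface at z = 0. Lengths are in m, angles in rad, forces in N, time in s.
With the tool pointing down it reaches from about 0.425 to 1.125 m from the base axis. Payload 14.9 kg.
Tool frame: the origin (TCP) lies midway between the tips of the shut fingers; the grasp point (between the pads) lies 19 mm behind it (bot.hold_point_z is the distance from the TCP to the grasp point, in m); z points along the fingers, y is the line along which they close (so a half turn about z gives the same grasp; the last joint's range is limited). The gripper opens to 91 mm and grips with 3 to 60 N. Pads are 32 mm wide; open, the fingers measure 118 mm over their backs; the gripper's body (76 mm by 178 mm) begins 60 mm behind the grasp point.
Start: joints at [-1.383, 0.379, 1.734, -0, 1.028, -0.033], TCP at [0.153, -0.683, 0.214] pointing down, gripper open.
Joint ranges: [-2.77, 2.77], [-0.74, 2.19], [0, 2.66], [-1.06, 4.2], [0.31, 2.87], [-3.08, 3.08]. Speed limits (rad/s): [1.89, 1.89, 2.39, 3.14, 3.14, 3.14].

## Interface

Orientations are given as a unit quaternion [x, y, z, w].
In Python, from cell import bot gives the robot as it stands.
- The arm moves only by the tool servo_tool, never from a script. Its argument "motion" is a list that holds one entry, the list of rows, each a list of 7 numbers: the opening, from 0 (shut) to 1 (fully open), then the shift along the world's x, y, z in mm, then the turn, a rotation vector about the world's x, y, z in rad. In form: [[[grip, tx, ty, tz, wx, wy, wz], ...]]. A call has 1 to 8 rows; each row is the pose to reach, as a shift and turn from the pose commanded when the call began; what a row does not reach only later rows make up. A row lasts 1/10 s, in which the tool goes at most 50 mm and 8.59 degrees, less where a joint would pass 70% of its speed; a pose out of reach is approached as far as the arm can. A call with a gripper value outside its range is refused whole. The fingers move at their own pace and stop on an object; "squeeze" is the grip in N (left out, the last holds). Time passes only in rows, so rows that repeat a pose let the fingers close. It gives the time, the measured TCP pose, the force, the opening and the grip force at its end, in the units of the state.
- bot.sense(): the state, without advancing time (a new reading comes with each control period).
- bot.snapshot(name): name is "scene" or "top"; returns the picture (480x640x3 uint8, red, green, blue); there is no depth.
- bot.camera_params(name): a dict with "fx", "fy", "cx", "cy" (pixels), "cam_to_world" (4x4, takes a point from camera to world coordinates). Camera axes: x right, y up, looking along -z (the intrinsics and any distortion apply to the point x, -y, -z); pixel columns grow to the right and rows downward; lengths in m; the calibration is good to about 2 mm. A picture is of the moment at which its call begins. camera_params takes no time and is no camera call.
- bot.job_done(): hands the job in; it is judged then, once.
The state is a dict: "time": time; "joint_pos": joint angles; "dq": joint speeds; "effort": joint torques, N m; "position": TCP position; "tcp_rot": TCP orientation; "wrist_force": force on the tool from outside, world axes, zero at the start; "torque": the same for the moment, N m; "width": finger opening in m; "finger_force": force on a finger pad.
Only numpy, scipy, OpenCV 4.12 (cv2) and the standard library are available. Lean on these libraries where they do the work, as an engineer would, in place of code of your own. Each camera call takes 0.05 s, during which the arm holds its last target. There are 200 camera calls.

## Working session

There is one attempt and no reset: what is moved stays moved. The work goes in short steps, Python scripts to look and compute and a tool call to move; the robot and the scene stay as the last step left them, time stands still between calls to the robot, and variables do not carry over. Pictures are saved under pics/ and viewed, at most 14 in all, crops included, and the job is handed in when it is done.

Besides the shell and the picture viewer there is one more tool, called by a JSON object that holds its "name" and its "arguments", one argument or row to a line. servo_tool: Moves the arm, as the interface text tells. Its arguments: {"type":"object","properties":{"motion":{"type":"array"},"squeeze":{"type":"number"}},"required":["motion"]}

```bash
mkdir -p pics; ls; python3 - <<'E'
from cell import bot
import cv2,numpy as np
s=bot.sense();print(s['time'],s['position'],s['tcp_rot'],s['width'],bot.hold_point_z)
for n in("scene","top"):
    im=bot.snapshot(n);cv2.imwrite(f"pics/{n}0.png",im[:,:,::-1]);p=bot.camera_params(n)
    print(n,p['fx'],p['fy'],p['cx'],p['cy'],np.round(p['cam_to_world'],4).tolist(),[k for k in p])
E
```

```text
pics
0.0 [ 0.15321126 -0.68261303  0.21325809] [ 9.93913688e-01  1.10160171e-01 -4.59113966e-05 -5.61765483e-04] 0.09113246424097353 0.0188
scene 516.127416759708 516.127416759708 320.9218053938816 244.79553572995624 [[-0.6841, 0.3374, -0.6467, -0.2831], [-0.729, -0.345, 0.5912, 0.8091], [-0.0236, 0.8759, 0.482, 0.6869], [0.0, 0.0, 0.0, 1.0]] ['fx', 'fy', 'cx', 'cy', 'cam_to_world']
top 609.3013907356448 609.3013907356448 318.2714849381336 236.78799876447465 [[-0.0153, 0.9968, -0.0779, 0.4697], [-0.9999, -0.0153, -0.0002, 0.0115], [-0.0014, 0.0779, 0.997, 1.4063], [0.0, 0.0, 0.0, 1.0]] ['fx', 'fy', 'cx', 'cy', 'cam_to_world']
```

View pics/scene0.png

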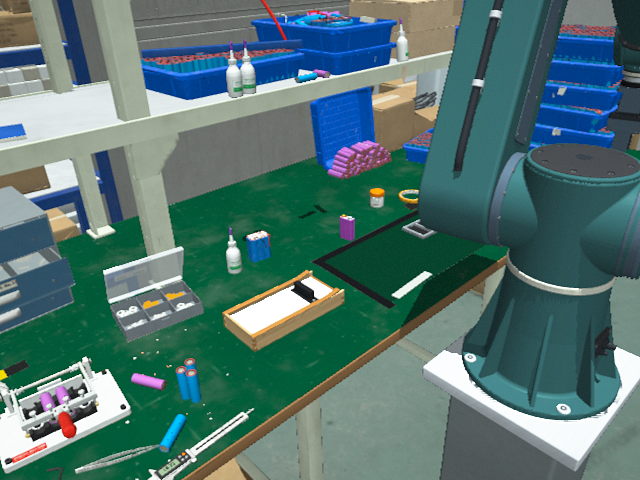

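View pics/top0.png

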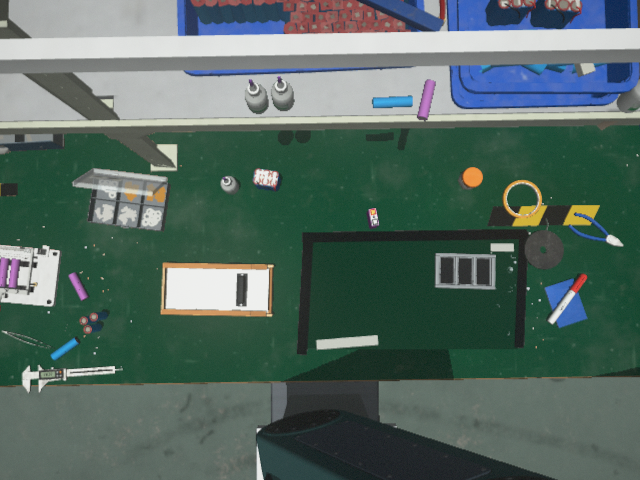

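The scene view shows the carrier near (285,310), one purple cell at (347,227), the pack at (258,245), the flux bottle at (233,253) and the jar at (377,197). In the top view the carrier is centred near (217,290) with the bar at (241,290) and the lip to the right (-y). The tray is at (465,271) and the single spent cell at (373,217).

```bash
cat > h.py <<'E'
import cv2,numpy as np
from cell import bot
def cam(n):
    p=bot.camera_params(n);return p,np.array(p['cam_to_world'])
def ray(n,uv):
    p,T=cam(n);d=np.array([(uv[0]-p['cx'])/p['fx'],-(uv[1]-p['cy'])/p['fy'],-1.]);return T[:3,3],T[:3,:3]@d
def onz(n,uv,z):
    o,d=ray(n,uv);return o+d*(z-o[2])/d[2]
def tri(a,b):
    o1,d1=ray("top",a);o2,d2=ray("scene",b)
    A=np.c_[d1,-d2];s=np.linalg.lstsq(A,o2-o1,rcond=None)[0]
    p,q=o1+s[0]*d1,o2+s[1]*d2;return (p+q)/2,np.linalg.norm(p-q)
def proj(n,P):
    p,T=cam(n);c=T[:3,:3].T@(np.array(P)-T[:3,3]);return np.array([p['cx']+p['fx']*c[0]/-c[2],p['cy']-p['fy']*c[1]/-c[2]])
def shot(n,f=None):
    im=bot.snapshot(n)[:,:,::-1].copy()
    if f: cv2.imwrite(f"pics/{f}.png",im)
    return im
def hsv(im): return cv2.cvtColor(im,cv2.COLOR_BGR2HSV)
def blob(m,box,k=1):
    x0,y0,x1,y1=box;z=np.zeros_like(m);z[y0:y1,x0:x1]=m[y0:y1,x0:x1]
    c,_=cv2.findContours(z,cv2.RETR_EXTERNAL,cv2.CHAIN_APPROX_NONE);return max(c,key=cv2.contourArea)
def boxn(n,c,z):
    P=np.array([onz(n,q,z)[:2] for q in c[:,0,:].astype(float)],np.float32)*1000
    (cx,cy),(w,h),a=cv2.minAreaRect(P);return np.round([cx,cy,w,h,a],1)
E
python3 - <<'E'
from h import *
t=cv2.imread('pics/top0.png');s=cv2.imread('pics/scene0.png')
H=hsv(t);S=hsv(s)
print([ (p,H[p[1],p[0]].tolist()) for p in [(200,290),(241,290),(217,265),(166,290),(437,271),(467,254),(373,213),(472,177)]])
white=cv2.inRange(H,(0,0,150),(180,60,255)); wood=cv2.inRange(H,(8,90,90),(25,255,255))
b=(140,245,290,330)
for nm,m,z in(("lid",white,.028),("carrier",wood,.0385),("bar",cv2.inRange(H,(0,0,0),(180,255,60)),.053)):
    print(nm,boxn("top",blob(m,b if nm!="bar" else (225,268,262,312)),z))
grey=cv2.inRange(H,(95,15,90),(125,90,220))|cv2.inRange(H,(0,0,90),(180,50,200))
print("tray",boxn("top",blob(grey,(425,249,505,295)),.011))
W=cv2.inRange(S,(8,90,90),(25,255,255));c=blob(W,(200,260,360,360))
print("sc carrier",cv2.approxPolyDP(c,4,True)[:,0].tolist())
def pic(im,b,k,f): x0,y0,x1,y1=b;return cv2.resize(im[y0:y1,x0:x1],None,fx=k,fy=k,interpolation=cv2.INTER_CUBIC)
A=np.zeros((600,800,3),np.uint8)
for im,bb,k,(x,y) in((t,(150,250,290,330),4,(0,0)),(t,(425,245,505,300),3,(560,0)),(t,(355,200,395,235),5,(560,170)),(s,(215,265,355,355),3,(0,325)),(s,(330,205,365,250),4,(430,350)),(s,(395,210,440,245),4,(600,360))):
    q=pic(im,bb,k,0);h,w=q.shape[:2];h=min(h,600-y);w=min(w,800-x);A[y:y+h,x:x+w]=q[:h,:w]
cv2.imwrite('pics/crops.png',A)
E
```

```text
[((200, 290), [60, 1, 239]), ((241, 290), [105, 6, 84]), ((217, 265), [15, 135, 209]), ((166, 290), [26, 11, 157]), ((437, 271), [84, 15, 172]), ((467, 254), [90, 12, 144]), ((373, 213), [22, 144, 225]), ((472, 177), [14, 183, 235])]
lid [462.8 242.1 230.9  98.9  88. ]
carrier [410.4 250.2 234.5  12.4  87.9]
bar [462.1 179.    2.2  57.3  89.7]
tray [ 500.1 -333.1  158.1   91.7   88.3]
sc carrier [[343, 289], [340, 292], [305, 270], [222, 312], [224, 325], [256, 350], [342, 303]]
```

View pics/crops.png

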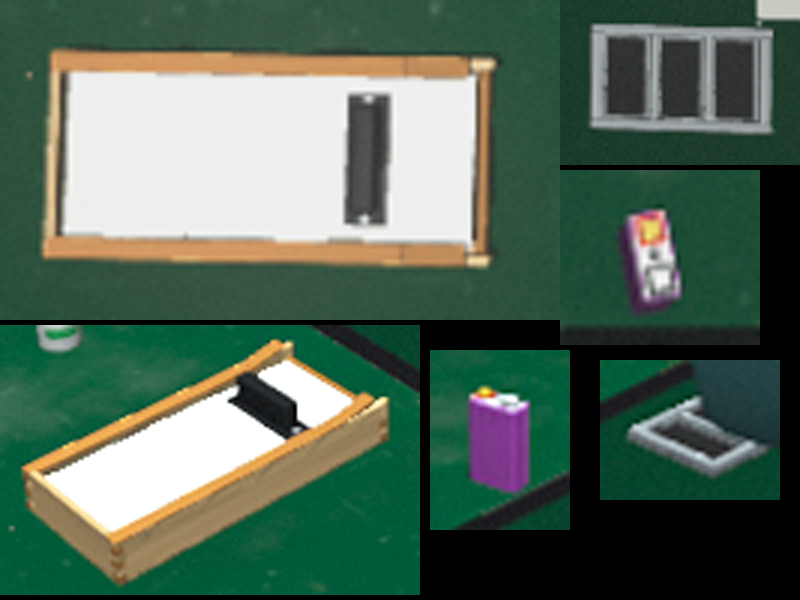

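The crops show these points:
- Carrier corners in the top view: about (162.5,263), (160.8,314), (273.8,265) and (272.5,316.5).
- Tray: about (435,253) to (496,289).
- Spent cell: top at about (373.5,217), slightly yawed.

Next I'll triangulate them.

```bash
python3 - <<'E'
from h import *
r=lambda v:np.round(np.array(v)*1000,1).tolist()
T=lambda X,Y:(150+X/4,250+Y/4);Sx=lambda X,Y:(215+X/3,265+(Y-325)/3)
for nm,a,b in(("C+x+y",T(50,52),Sx(25,470)),("C-x+y",T(43,257),Sx(120,542)),("C-x-y",T(490,266),Sx(388,400)),("C+x-y",T(495,60),Sx(285,345)),("bar+x top",T(369,97),Sx(243,376)),("bar-x top",T(366,223),Sx(296,408)),
 ("spent top",(355+(652-560)/5,200+(258-170)/5),(330+(500-430)/4,205+(399-350)/4))):
    p,e=tri(a,b);print(nm,r(p),r(e))
for nm,z,q in(("C",.0385,[(50,52),(43,257)]),("Cmouth",.044,[(495,60),(490,266)]),("lid",.028,[(66,72),(62,234),(476,79),(472,242)]),("bar",.053,[(369,97),(366,223)])):
    print(nm,[r(onz("top",T(*u),z))[:2] for u in q])
print("tray",[r(onz("top",(425+(X-560)/3,245+Y/3),.011))[:2] for X,Y in((591,24),(773,30),(772,132),(591,127))])
print("spent",[r(onz("top",(355+(X-560)/5,200+(Y-170)/5),.066))[:2] for X,Y in((628,215),(660,210),(680,300),(645,308))])
print("spentfoot sc",[r(onz("scene",(330+(X-430)/4,205+(Y-350)/4),0))[:2] for X,Y in((470,482),(526,493))])
for nm,uv,z in(("flux",(229,186),.1),("pack",(266,179),.072),("jar",(472,177),.05)):print(nm,r(onz("top",uv,z))[:2])
E
```

```text
C+x+y [522.0, 362.1, 34.2] 3.2
C-x+y [407.2, 364.5, 36.8] 4.2
C-x-y [399.7, 116.8, 34.7] 0.2
C+x-y [515.9, 114.3, 31.5] 3.3
bar+x top [493.7, 181.6, 43.3] 3.2
bar-x top [425.8, 185.1, 47.8] 2.1
spent top [614.2, -111.7, 65.4] 2.4
C [[522.9, 362.3], [408.6, 365.7]]
Cmouth [[514.4, 112.2], [400.1, 116.1]]
lid [[511.8, 355.9], [420.8, 357.8], [504.3, 124.2], [412.9, 127.3]]
bar [[494.6, 181.6], [425.2, 183.6]]
tray [[537.3, -255.9], [530.5, -394.7], [453.0, -391.0], [458.9, -253.5]]
spent [[634.3, -100.6], [636.4, -114.8], [596.2, -122.8], [592.9, -107.2]]
spentfoot sc [[629.0, -98.5], [589.6, -114.2]]
flux [685.0, 203.3]
pack [703.9, 125.5]
jar [705.2, -336.1]
```

Measurements agree with the text:
- Carrier centre (461,239), yaw -0.034.
- Tray centre (495,-324), yaw -0.046.
- Spent cell at about (615,-111), yaw about +0.18, 65 mm high.

Now I'll move.

{"name": "servo_tool", "arguments": {
  "motion": [
    [[1,200,150,0,0,0,-0.1],[1,350,250,0,0,0,-0.25],[1,350,250,0,0,0,-0.255],[1,350,250,0,0,0,-0.255],[1,350,250,0,0,0,-0.255],[1,350,250,0,0,0,-0.255],[1,350,250,0,0,0,-0.255],[1,350,250,0,0,0,-0.255]]
  ],
  "squeeze": 40
}}

```text
time: 0.9
position: [0.48, -0.4489, 0.2138]
tcp_rot: [1.0, -0.017, -0.0, -0.0]
wrist_force: [0.3, -0.4, -0.4]
width: 0.091
finger_force: 0.0
```

{"name": "servo_tool", "arguments": {
  "motion": [
    [[1,60,400,0,0,0,0],[1,60,400,0,0,0,0],[1,60,400,0,0,0,0],[1,60,400,0,0,0,0],[1,60,400,0,0,0,0],[1,60,400,0,0,0,0],[1,60,400,0,0,0,0],[1,60,400,0,0,0,0]]
  ]
}}

```text
time: 1.7
position: [0.5378, -0.0529, 0.2139]
tcp_rot: [1.0, -0.017, -0.0, -0.0]
wrist_force: [0.6, -0.1, 0.3]
width: 0.0911
finger_force: 0.0
```

```bash
python3 -c "
from h import *
s=bot.sense();print(s['time'],s['position'],s['tcp_rot'],s['joint_pos'],s['wrist_force'])"
```

```text
1.7 [ 0.53777046 -0.05293876  0.21391291] [ 9.99852292e-01 -1.71870301e-02 -7.19534051e-06 -4.82072500e-06] [-1.41260888e-01  1.27626178e-01  2.05711740e+00  9.52595872e-06
  9.56864549e-01  1.46390570e+00] [ 0.61381355 -0.08014421  0.29223035]
```

{"name": "servo_tool", "arguments": {
  "motion": [
    [[0.6,-78,236,-100,0,0,0],[0.6,-78,236,-100,0,0,0],[0.6,-78,236,-100,0,0,0],[0.6,-78,236,-100,0,0,0],[0.6,-78,236,-100,0,0,0],[0.6,-78,236,-100,0,0,0],[0.6,-78,236,-135,0,0,0],[0.6,-78,236,-135,0,0,0]]
  ]
}}

```text
time: 2.5
position: [0.4574, 0.1808, 0.076]
tcp_rot: [1.0, -0.016, -0.003, 0.001]
wrist_force: [-0.0, -0.8, -0.0]
width: 0.0546
finger_force: 0.0
```

```bash
python3 -c "
from h import *
s=bot.sense();print(s['position'],s['joint_pos'])
t=shot('top','top1');u=shot('scene','scene1')
A=np.zeros((600,640,3),np.uint8)
q=cv2.resize(t[245:335,150:290],None,fx=4,fy=4)[:330,:640];A[:q.shape[0],:q.shape[1]]=q
q=cv2.resize(u[250:355,215:365],None,fx=2.5,fy=2.5);A[335:335+q.shape[0],:q.shape[1]]=q[:265]
cv2.imwrite('pics/c1.png',A)"
```

```text
[0.45742565 0.18081945 0.07597546] [ 3.29068025e-01  2.84529348e-01  2.19576661e+00 -2.91004364e-05
  6.66891837e-01  1.93280729e+00]
```

View pics/c1.png

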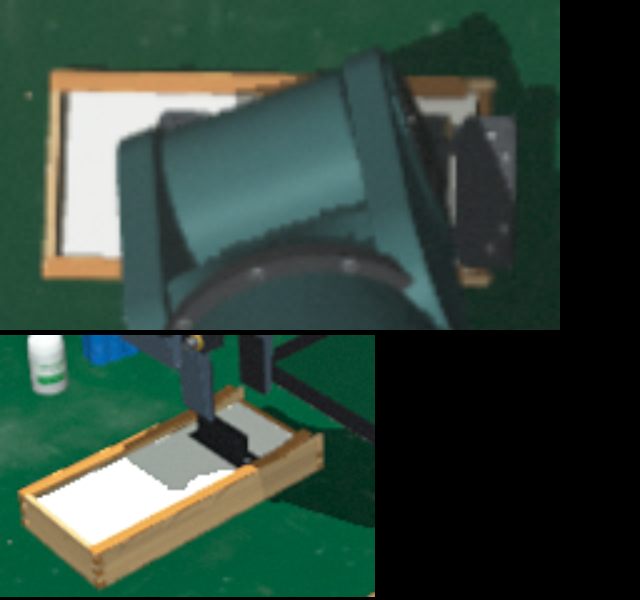

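The gripper is over the bar, with its fingers either side. Descending and gripping.

{"name": "servo_tool", "arguments": {
  "motion": [
    [[0.6,2,2,-44,0,0,0],[0.6,2,2,-44,0,0,0],[0.6,2,2,-44,0,0,0],[0.6,2,2,-44,0,0,0]]
  ]
}}

```text
time: 3.0
position: [0.463, 0.1831, 0.037]
tcp_rot: [1.0, -0.017, 0.001, -0.0]
wrist_force: [0.4, 1.2, -0.1]
width: 0.0551
finger_force: 0.0
```

{"name": "servo_tool", "arguments": {
  "motion": [
    [[0.6,0,0,-4,0,0,0],[0.6,0,0,-4,0,0,0],[0,0,0,-4,0,0,0],[0,0,0,-4,0,0,0],[0,0,0,-4,0,0,0],[0,0,0,-4,0,0,0],[0,0,0,-4,0,0,0],[0,0,0,-4,0,0,0]]
  ]
}}

```text
time: 3.8
position: [0.4624, 0.1844, 0.0312]
tcp_rot: [1.0, -0.018, 0.0, -0.001]
wrist_force: [-1.5, 20.2, -1.9]
width: 0.0138
finger_force: 40.0
```

{"name": "servo_tool", "arguments": {
  "motion": [
    [[0,0,1.5,2,-0.01,0,0],[0,0,1.5,4,-0.02,0,0],[0,0,1.5,6.5,-0.025,0,0],[0,0,1.5,6.5,-0.025,0,0],[0,0,1.5,6.5,-0.025,0,0]]
  ]
}}

```text
time: 4.3
position: [0.4619, 0.1845, 0.0374]
tcp_rot: [1.0, -0.017, 0.0, 0.012]
wrist_force: [0.1, 0.1, -2.6]
width: 0.0136
finger_force: 40.0
```

{"name": "servo_tool", "arguments": {
  "motion": [
    [[0,-0.3,-10,0,0,0,0],[0,-0.7,-20,0,0,0,0],[0,-1,-30,0,0,0,0],[0,-1.4,-40,0,0,0,0],[0,-1.4,-40,0,0,0,0]]
  ]
}}

```text
time: 4.8
position: [0.4604, 0.1432, 0.0374]
tcp_rot: [1.0, -0.018, -0.0, 0.013]
wrist_force: [0.8, 0.0, -3.1]
width: 0.0138
finger_force: 40.0
```

{"name": "servo_tool", "arguments": {
  "motion": [
    [[0,-1.5,-45,0,0,0,0],[0,-3,-90,0,0,0,0],[0,-4.5,-135,0,0,0,0],[0,-6,-180,0,0,0,0],[0,-7.3,-215,0,0,0,0],[0,-7.3,-215,0,0,0,0],[0,-7.3,-215,0,0,0,0]]
  ]
}}

```text
time: 5.5
position: [0.4533, -0.071, 0.0375]
tcp_rot: [1.0, -0.018, 0.0, 0.012]
wrist_force: [0.9, 1.2, -2.9]
width: 0.0137
finger_force: 40.0
```

{"name": "servo_tool", "arguments": {
  "motion": [
    [[0,0,0,-12,0.025,0,0],[0,0,0,-24,0.025,0,0],[0,0,0,-28,0.025,0,0],[0,0,0,-28,0.025,0,0],[0,0,0,-28,0.025,0,0]]
  ]
}}

```text
time: 6.0
position: [0.4533, -0.07, 0.0094]
tcp_rot: [1.0, -0.017, -0.0, 0.0]
wrist_force: [-0.1, -0.2, -1.5]
width: 0.0136
finger_force: 40.0
```

{"name": "servo_tool", "arguments": {
  "motion": [
    [[0.6,0,0,0,0,0,0],[0.6,0,0,0,0,0,0],[0.6,0,0,0,0,0,0],[0.6,20,0,40,0,0,0],[0.6,20,0,90,0,0,0.15],[0.6,20,0,140,0,0,0.3],[0.6,40,0,180,0,0,0.45],[0.6,60,0,230,0,0,0.6]]
  ]
}}

```text
time: 6.8
position: [0.5117, -0.0704, 0.2379]
tcp_rot: [0.959, 0.282, 0.0, 0.0]
wrist_force: [-0.6, -1.1, -1.5]
width: 0.0546
finger_force: 0.0
```

{"name": "servo_tool", "arguments": {
  "motion": [
    [[0.6,20,0,0,0,0,0.15],[0.6,40,0,0,0,0,0.3],[0.6,40,0,0,0,0,0.45],[0.6,40,0,0,0,0,0.6],[0.6,40,0,0,0,0,0.75],[0.6,40,0,0,0,0,0.9],[0.6,40,0,0,0,0,0.971],[0.6,40,0,0,0,0,0.971]]
  ]
}}

```text
time: 7.6
position: [0.5517, -0.0705, 0.2359]
tcp_rot: [0.719, 0.695, -0.0, 0.0]
wrist_force: [-0.2, -0.0, 0.2]
width: 0.0547
finger_force: 0.0
```

```bash
python3 -c "
from h import *
s=bot.sense();print(s['position'],s['tcp_rot'],s['joint_pos'])
t=shot('top','top2');u=shot('scene','scene2')
A=np.zeros((600,800,3),np.uint8)
q=cv2.resize(t[245:335,150:290],None,fx=5,fy=5)[:330,:800];A[:q.shape[0],:q.shape[1]]=q
q=cv2.resize(u[260:355,215:350],None,fx=2.8,fy=2.8);A[335:335+q.shape[0],:q.shape[1]]=q[:265]
q=cv2.resize(t[250:345,280:420],None,fx=2.8,fy=2.8);A[335:335+q.shape[0],400:400+q.shape[1]]=q[:265]
cv2.imwrite('pics/c2.png',A)"
```

```text
[ 0.55173778 -0.07048404  0.2359413 ] [ 7.18722116e-01  6.95297432e-01 -2.94937452e-06  3.35107115e-05] [-1.68941504e-01  1.25576768e-01  2.01341240e+00 -5.26839989e-05
  1.00255294e+00 -1.35784133e-01]
```

View pics/c2.png

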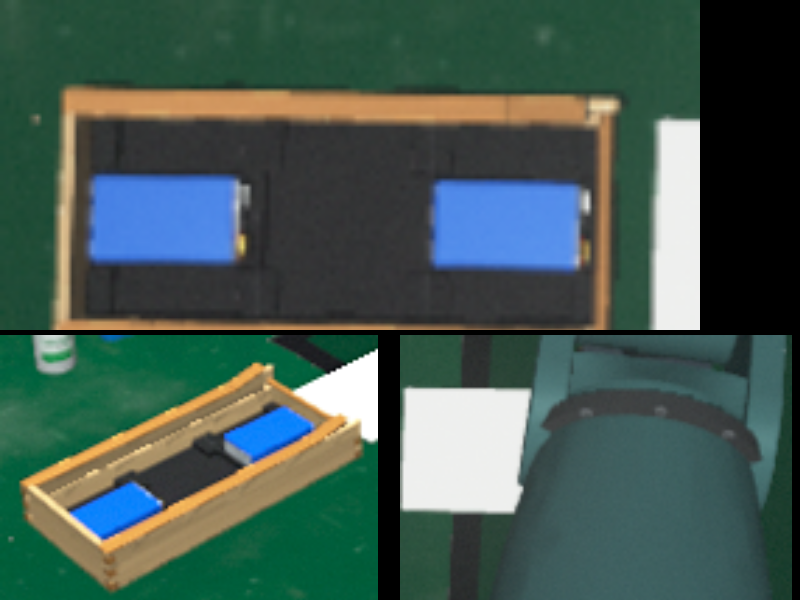

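The picture shows two blue cells, at crop (165,218) and (505,225), in the end nests with terminals to -y. The middle nest is empty. Next I'll measure the cells and test the flip in free air.

```bash
python3 -c "
from h import *
t=cv2.imread('pics/top2.png');H=hsv(t);B=cv2.inRange(H,(105,120,120),(118,255,255))
for b in((160,270,202,305),(230,270,272,305)):print(boxn('top',blob(B,b),.022))
u=cv2.imread('pics/scene2.png');B2=cv2.inRange(hsv(u),(105,120,120),(118,255,255))
for b,c in(((160,270,202,305),(225,300,280,345)),((230,270,272,305),(285,280,335,315))):
    m=[cv2.moments(blob(x,y)) for x,y in((B,b),(B2,c))];m=[(q['m10']/q['m00'],q['m01']/q['m00']) for q in m];print(tri(*m))
"
```

```text
[465.1 322.1  63.7  38.4  89.1]
[460.5 167.   65.6  38.3  89.1]
(array([0.46357114, 0.32083221, 0.02013323]), np.float64(0.004725184350166543))
(array([0.45974191, 0.16694157, 0.01770979]), np.float64(0.001730331075017868))
```

{"name": "servo_tool", "arguments": {
  "motion": [
    [[0.6,0,0,10,-0.15,0,0],[0.6,0,0,20,-0.3,0,0],[0.6,0,0,30,-0.45,0,0],[0.6,0,0,40,-0.6,0,0],[0.6,0,0,50,-0.75,0,0],[0.6,0,0,60,-0.9,0,0],[0.6,0,0,70,-1.05,0,0],[0.6,0,0,80,-1.2,0,0]]
  ]
}}

```text
time: 8.5
position: [0.5458, -0.0532, 0.3162]
tcp_rot: [0.605, 0.571, -0.393, 0.391]
wrist_force: [2.3, -1.2, 1.9]
width: 0.0546
finger_force: 0.0
```

```bash
python3 -c "
from h import *
s=bot.sense();print(s['position'],s['tcp_rot'],s['joint_pos'])"
```

```text
[ 0.54576218 -0.05315606  0.31620443] [ 0.60475509  0.57142174 -0.39325174  0.39128192] [ 0.29877198  0.28861866  1.99574542 -1.06279658  1.54502192  0.79917922]
```

The tool cannot tilt far towards -y because j4 sits at its limit. I'll instead yaw the cells by 180° and tilt the tool towards +y, where j4 has room. I need a helper that gives the shift and turn from the present pose.

```bash
cat >> h.py <<'E'
from scipy.spatial.transform import Rotation as R
def go(x,y,z,th,tilt=0,psi=0):
    """shift (mm) and rotvec from the measured pose to TCP x,y,z (mm), tool yaw th (down), then tilt about x axis yawed psi"""
    s=bot.sense();Q=R.from_quat(s['tcp_rot'])
    tgt=R.from_rotvec(tilt*np.array([np.cos(psi),np.sin(psi),0]))*R.from_quat([np.cos(th/2),np.sin(th/2),0,0])
    print('shift',np.round(np.array([x,y,z])-s['position']*1000,1),'rot',np.round((tgt*Q.inv()).as_rotvec(),3),'j',np.round(s['joint_pos'],2),'pos',np.round(s['position']*1000,1))
E
python3 -c "
from h import *
go(464.5,313,200,1.537,.25,-.034)"
```

```text
shift [ -81.3  366.2 -116.2] rot [ 1.426 -0.034  0.023] j [ 0.3   0.29  2.   -1.06  1.55  0.8 ] pos [545.8 -53.2 316.2]
```

{"name": "servo_tool", "arguments": {
  "motion": [
    [[0.6,0,0,0,0.14,-0.003,0.002],[0.6,0,20,0,0.29,-0.007,0.005],[0.6,0,60,0,0.43,-0.01,0.007],[0.6,-10,100,0,0.57,-0.014,0.009],[0.6,-20,150,0,0.71,-0.017,0.012],[0.6,-40,200,0,0.86,-0.02,0.014],[0.6,-60,240,-30,1.0,-0.024,0.016],[0.6,-70,280,-60,1.14,-0.027,0.018]]
  ]
}}

```text
time: 9.3
position: [0.4782, 0.2218, 0.2623]
tcp_rot: [0.72, 0.694, -0.006, 0.012]
wrist_force: [1.1, 1.2, -1.1]
width: 0.0549
finger_force: 0.0
```

```bash
python3 -c "
from h import *
go(464.5,313,70,1.537,.25,-.034)"
```

```text
shift [ -13.7   91.2 -192.3] rot [ 0.275 -0.002  0.005] j [ 0.4   0.05  2.05 -0.03  1.05  0.46] pos [478.2 221.8 262.3]
```

{"name": "servo_tool", "arguments": {
  "motion": [
    [[0.6,-14,91,-50,0.14,-0.001,0.003],[0.6,-14,91,-100,0.265,-0.002,0.005],[0.6,-14,91,-150,0.265,-0.002,0.005],[0.6,-14,91,-192,0.265,-0.002,0.005],[0.6,-14,91,-192,0.265,-0.002,0.005],[0.6,-14,91,-192,0.265,-0.002,0.005],[0.6,-14,91,-192,0.265,-0.002,0.005]]
  ]
}}

```text
time: 10.0
position: [0.4646, 0.3108, 0.0698]
tcp_rot: [0.713, 0.691, 0.083, -0.082]
wrist_force: [0.4, 0.2, 0.0]
width: 0.0548
finger_force: 0.0
```

```bash
python3 -c "
from h import *
go(464.5,313,10.5,1.537,.25,-.034)
u=shot('scene','scene3');cv2.imwrite('pics/c3.png',cv2.resize(u[240:365,200:360],None,fx=4.5,fy=4.5))"
```

```text
shift [ -0.1   2.2 -59.3] rot [ 0.017 -0.003 -0.003] j [0.45 0.35 2.13 0.38 0.58 0.17] pos [464.6 310.8  69.8]
```

View pics/c3.png

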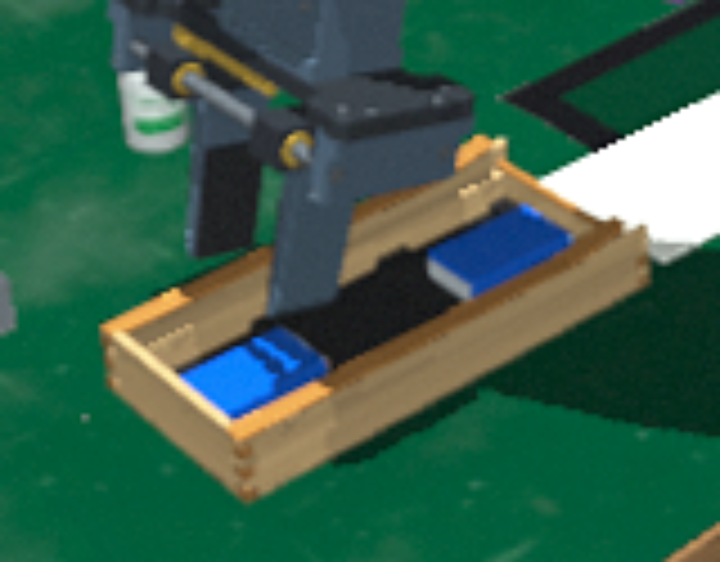

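The open fingers straddle the blue cell in the +y nest. Descending.

{"name": "servo_tool", "arguments": {
  "motion": [
    [[0.6,0,2,-30,0.015,0,0],[0.6,0,2,-50,0.015,0,0],[0.6,0,2,-58,0.015,0,0],[0.6,0,2,-58,0.015,0,0],[0.6,0,2,-58,0.015,0,0]]
  ],
  "squeeze": 50
}}

```text
time: 10.55
position: [0.4653, 0.3131, 0.0127]
tcp_rot: [0.712, 0.691, 0.089, -0.087]
wrist_force: [-1.1, 0.0, 0.2]
width: 0.0545
finger_force: 0.0
```

{"name": "servo_tool", "arguments": {
  "motion": [
    [[0.6,0,0,-2,0,0,0],[0,0,0,-2,0,0,0],[0,0,0,-2,0,0,0],[0,0,0,-2,0,0,0],[0,0,0,-2,0,0,0],[0,0,0,-2,0,0,0]]
  ]
}}

```text
time: 11.15
position: [0.4646, 0.3129, 0.0096]
tcp_rot: [0.712, 0.691, 0.088, -0.087]
wrist_force: [-0.9, -0.9, 7.7]
width: 0.0394
finger_force: 50.0
```

{"name": "servo_tool", "arguments": {
  "motion": [
    [[0,0,0,20,0,0,0],[0,0,0,60,0,0,0],[0,0,0,110,0,0,0],[0,10,-40,140,0,0,-0.15],[0,20,-80,150,0,0,-0.3],[0,30,-120,160,0,0,-0.45],[0,50,-160,160,0,0,-0.6],[0,60,-200,160,0,0,-0.75]]
  ]
}}

```text
time: 11.95
position: [0.5253, 0.111, 0.17]
tcp_rot: [0.917, 0.379, 0.115, -0.048]
wrist_force: [-0.8, 1.0, -2.2]
width: 0.0393
finger_force: 50.0
```

{"name": "servo_tool", "arguments": {
  "motion": [
    [[0,10,-40,20,0,0,-0.15],[0,20,-80,40,0,0,-0.3],[0,30,-120,60,0,0,-0.45],[0,30,-160,70,0,0,-0.6],[0,30,-200,70,0,0,-0.75],[0,30,-240,70,0,0,-0.9],[0,30,-280,70,0,0,-1.05],[0,30,-320,70,0,0,-1.2]]
  ]
}}

```text
time: 12.75
position: [0.5537, -0.2088, 0.2391]
tcp_rot: [0.971, -0.205, 0.121, 0.024]
wrist_force: [-0.4, 0.3, -0.9]
width: 0.0396
finger_force: 50.0
```

{"name": "servo_tool", "arguments": {
  "motion": [
    [[0,0,-40,0,0,0,-0.15],[0,0,-80,0,0,0,-0.3],[0,0,-120,0,0,0,-0.45],[0,0,-160,0,0,0,-0.6],[0,0,-200,0,0,0,-0.75],[0,0,-220,0,0,0,-0.9],[0,0,-240,0,0,0,-1.05],[0,0,-240,0,0,0,-1.19]]
  ]
}}

```text
time: 13.55
position: [0.5538, -0.4491, 0.2388]
tcp_rot: [-0.689, 0.714, -0.087, -0.089]
wrist_force: [-0.2, 0.0, -1.9]
width: 0.04
finger_force: 50.0
```

```bash
python3 -c "
from h import *
go(495,-280,200,-1.617,1.32,-.046);s=bot.sense();print(s['width'],s['time'])
u=shot('scene','scene4');cv2.imwrite('pics/c4.png',cv2.resize(u[130:300,280:480],None,fx=3,fy=3))"
```

```text
shift [-58.8 169.1 -38.8] rot [ 1.567 -0.063 -0.006] j [-0.64  0.32  1.78 -0.26  0.91  2.69] pos [ 553.8 -449.1  238.8]
0.04002268661421854 13.55
```

View pics/c4.png

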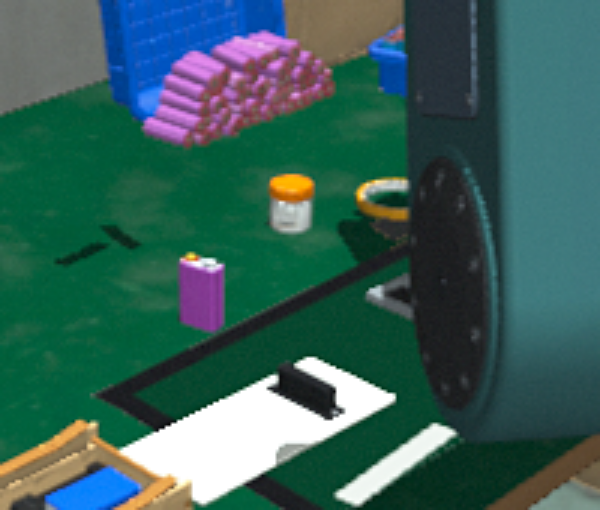

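{"name": "servo_tool", "arguments": {
  "motion": [
    [[0,-5,0,0,0.148,-0.006,0],[0,-10,15,0,0.297,-0.012,-0.001],[0,-20,30,0,0.445,-0.018,-0.002],[0,-25,50,0,0.594,-0.024,-0.002],[0,-30,70,0,0.742,-0.03,-0.003],[0,-40,90,0,0.89,-0.036,-0.003],[0,-50,110,0,1.039,-0.042,-0.004],[0,-55,130,0,1.187,-0.048,-0.005]]
  ]
}}

```text
time: 14.4
position: [0.499, -0.3169, 0.2398]
tcp_rot: [-0.619, 0.64, 0.311, 0.332]
wrist_force: [0.8, -0.7, -2.3]
width: 0.0396
finger_force: 50.0
```

```bash
python3 -c "
from h import *
go(496.5,-280,110,-1.617,1.32,-.046);s=bot.sense();print(s['width'],s['time'])"
```

```text
shift [  -2.5   36.9 -129.8] rot [ 0.376 -0.003 -0.002] j [-0.86  0.51  1.71  0.6   1.68  2.13] pos [ 499.  -316.9  239.8]
0.039587057187265975 14.4
```

{"name": "servo_tool", "arguments": {
  "motion": [
    [[0,-2,37,-40,0.14,0,0],[0,-2,37,-80,0.28,0,0],[0,-2,37,-120,0.376,-0.003,-0.002],[0,-2,37,-150,0.376,-0.003,-0.002],[0,-2,37,-160,0.376,-0.003,-0.002],[0,-2,37,-160,0.376,-0.003,-0.002],[0,-2,37,-160,0.376,-0.003,-0.002]]
  ]
}}

```text
time: 15.1
position: [0.498, -0.2808, 0.0809]
tcp_rot: [-0.547, 0.573, 0.422, 0.441]
wrist_force: [1.0, -0.6, -1.0]
width: 0.0397
finger_force: 50.0
```

```bash
python3 -c "
from h import *
go(496.8,-279,48,-1.617,1.32,-.046)
t=shot('top','top5');u=shot('scene','scene5')
A=np.zeros((600,800,3),np.uint8)
q=cv2.resize(t[225:315,420:540],None,fx=5,fy=5);A[:450,:600]=q
q=cv2.resize(u[180:250,370:450],None,fx=2.5,fy=2.5);A[:175,600:800]=q
cv2.imwrite('pics/c5.png',A)"
```

```text
shift [ -1.2   1.8 -32.9] rot [ 0.006 -0.002 -0.002] j [-0.87  0.87  1.67  0.73  1.76  1.97] pos [ 498.  -280.8   80.9]
```

View pics/c5.png

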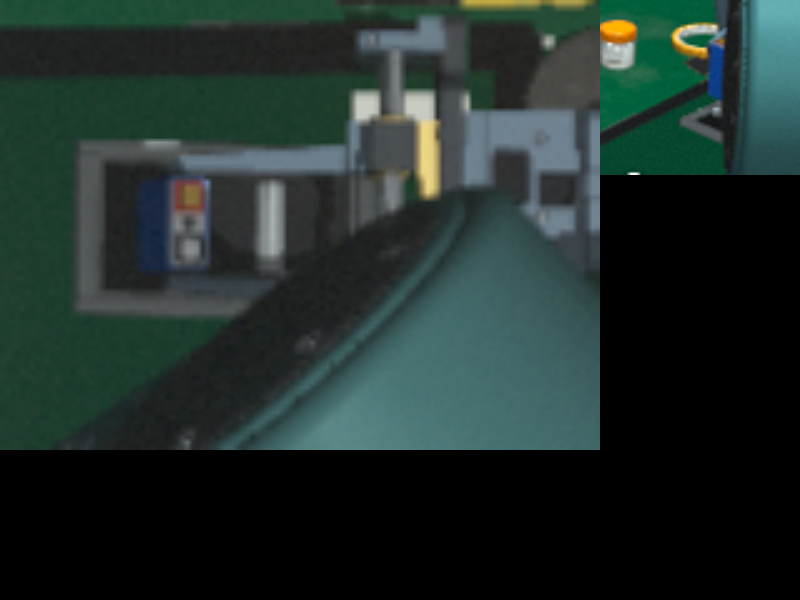

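The cell is upright, terminals up at crop (188,222), over the +y bay. Lowering.

{"name": "servo_tool", "arguments": {
  "motion": [
    [[0,-1,2,-15,0.006,0,0],[0,-1,2,-27,0.006,0,0],[0,-1,2,-31,0.006,0,0],[0,-1,2,-33,0.006,0,0],[0,-1,2,-33,0.006,0,0],[0,-1,2,-33,0.006,0,0]]
  ]
}}

```text
time: 15.8
position: [0.4959, -0.278, 0.0479]
tcp_rot: [-0.544, 0.57, 0.427, 0.444]
wrist_force: [-5.9, 2.3, 19.7]
width: 0.04
finger_force: 50.0
```

{"name": "servo_tool", "arguments": {
  "motion": [
    [[0,0,0,1,0,0,0],[0.6,0,0,1,0,0,0],[0.6,0,0,1,0,0,0],[0.6,0,0,1,0,0,0],[0.6,0.5,-12,4,0,0,0],[0.6,1,-30,9,0,0,0],[0.6,3,-70,20,0,0,0],[0.6,5,-100,60,0,0,0]]
  ]
}}

```text
time: 16.6
position: [0.5004, -0.3802, 0.1047]
tcp_rot: [-0.543, 0.572, 0.427, 0.442]
wrist_force: [0.3, 0.3, -0.5]
width: 0.0547
finger_force: 0.0
```

```bash
python3 -c "
from h import *
go(560,-300,240,-1.605,0.25,-.034)
t=shot('top','top6');u=shot('scene','scene6')
A=np.zeros((450,800,3),np.uint8)
q=cv2.resize(t[225:315,420:540],None,fx=5,fy=5);A[:450,:600]=q
q=cv2.resize(u[190:250,370:430],None,fx=3.3,fy=3.3);A[:198,600:798]=q
cv2.imwrite('pics/c6.png',A)"
```

```text
shift [ 59.6  80.2 135.3] rot [-1.073  0.036  0.014] j [-0.95  0.92  1.5   0.68  1.9   2.02] pos [ 500.4 -380.2  104.7]
```

View pics/c6.png

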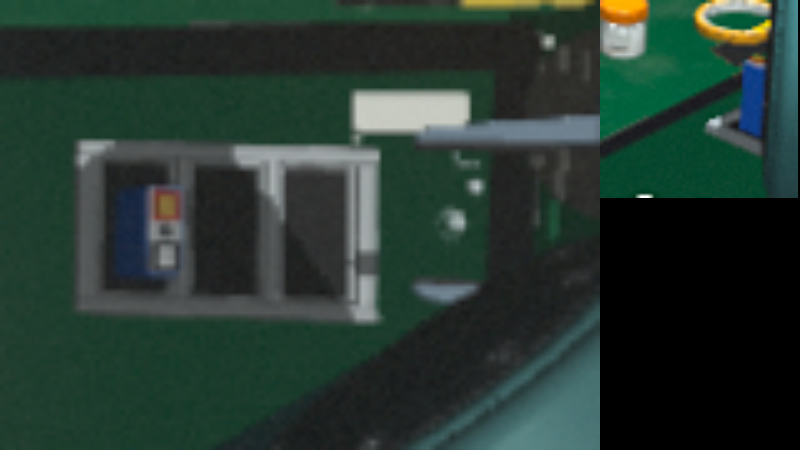

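The blue cell stands in the +y bay, at crop (150,232). The tool already points to +y, so I'll do the spent cell next. First I roll the tool half a turn about its own axis, using the j6 range, while rising and moving across.

{"name": "servo_tool", "arguments": {
  "motion": [
    [[0.6,10,0,40,0,0,0],[0.6,40,0,80,0,0,0],[0.6,60,0,110,-0.007,-0.145,0.037],[0.6,80,20,110,-0.013,-0.29,0.075],[0.6,100,40,110,-0.02,-0.436,0.112],[0.6,110,70,110,-0.027,-0.581,0.149],[0.6,120,100,110,-0.033,-0.726,0.187],[0.6,131,130,110,-0.04,-0.871,0.224]]
  ]
}}

```text
time: 17.5
position: [0.6328, -0.248, 0.2164]
tcp_rot: [0.741, -0.276, -0.189, -0.583]
wrist_force: [-0.2, -1.0, -0.2]
width: 0.0546
finger_force: 0.0
```

{"name": "servo_tool", "arguments": {
  "motion": [
    [[0.6,0,0,0,-0.007,-0.145,0.037],[0.6,0,0,0,-0.013,-0.29,0.075],[0.6,0,0,0,-0.02,-0.436,0.112],[0.6,0,0,0,-0.027,-0.581,0.149],[0.6,0,0,0,-0.033,-0.726,0.187],[0.6,0,0,0,-0.04,-0.871,0.224],[0.6,0,0,0,-0.047,-1.016,0.261],[0.6,0,0,0,-0.053,-1.161,0.299]]
  ]
}}

```text
time: 18.3
position: [0.6324, -0.2492, 0.2164]
tcp_rot: [0.768, 0.19, 0.174, -0.586]
wrist_force: [-0.0, 0.1, 0.3]
width: 0.0546
finger_force: 0.0
```

```bash
python3 -c "
from h import *
go(631,-202,120,1.749,1.17,.178)"
```

```text
shift [ -1.4  47.2 -96.4] rot [-0.067 -1.     0.539] j [-0.72  0.76  1.54  0.91  1.86  0.12] pos [ 632.4 -249.2  216.4]
```

{"name": "servo_tool", "arguments": {
  "motion": [
    [[0.6,0,0,0,-0.009,-0.13,0.07],[0.6,0,10,-10,-0.017,-0.26,0.14],[0.6,0,15,-20,-0.026,-0.39,0.21],[0.6,0,20,-30,-0.034,-0.52,0.28],[0.6,0,30,-40,-0.043,-0.65,0.35],[0.6,0,35,-50,-0.051,-0.78,0.42],[0.6,0,40,-60,-0.06,-0.91,0.49],[0.6,-1,47,-70,-0.067,-1.0,0.539]]
  ]
}}

```text
time: 19.1
position: [0.6318, -0.2021, 0.1461]
tcp_rot: [0.535, 0.64, 0.353, -0.423]
wrist_force: [0.2, 0.2, 0.7]
width: 0.0548
finger_force: 0.0
```

```bash
python3 -c "
from h import *
go(631,-202,83,1.749,1.17,.178)
t=shot('top','top7');u=shot('scene','scene7')
A=np.zeros((560,760,3),np.uint8)
q=cv2.resize(t[160:290,330:520],None,fx=4,fy=4);A[:520,:760]=q
cv2.imwrite('pics/c7.png',A)
H=hsv(t);P=cv2.inRange(H,(130,60,40),(165,255,255));c=blob(P,(355,195,395,240));print(cv2.boundingRect(c),boxn('top',c,.066))"
```

```text
shift [ -0.8   0.1 -63.1] rot [ 0.002 -0.001 -0.001] j [-0.61  0.81  1.52  0.72  1.78 -1.02] pos [ 631.8 -202.1  146.1]
(367, 210, 10, 19) [ 611.  -102.5   39.9   14.2   22.3]
```

View pics/c7.png

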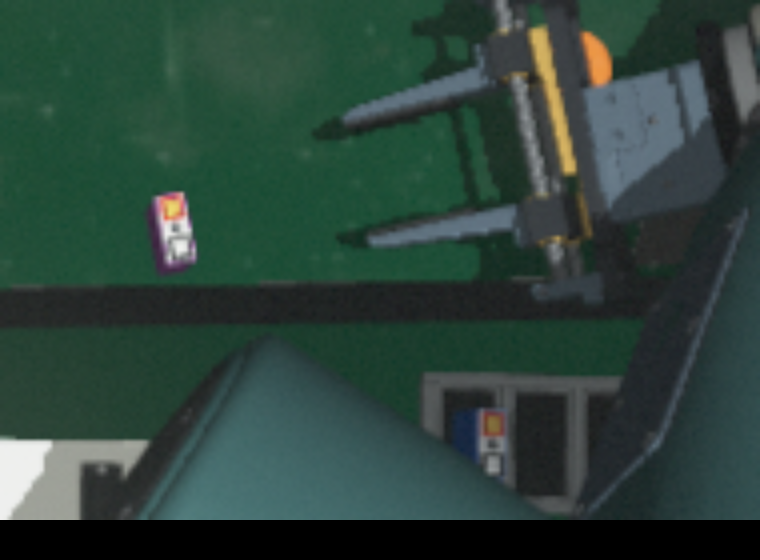

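Seen from above, the fingers point at the spent cell at crop (175,232). The jar is at (597,60), well beneath the gripper body. Approaching.

{"name": "servo_tool", "arguments": {
  "motion": [
    [[0.6,-1,0,-30,0,0,0],[0.6,-1,0,-55,0,0,0],[0.6,-1,0,-63,0,0,0],[0.6,-5,23,-72,0,0,0],[0.6,-9,46,-82,0,0,0],[0.6,-13,69,-92,0,0,0],[0.6,-17,91,-102,0,0,0],[0.6,-17,91,-102,0,0,0]]
  ],
  "squeeze": 50
}}

```text
time: 20.0
position: [0.6134, -0.108, 0.0436]
tcp_rot: [0.537, 0.637, 0.352, -0.427]
wrist_force: [0.7, 0.1, 0.1]
width: 0.0551
finger_force: 0.0
```

```bash
python3 -c "
from h import *
go(615,-111,44,1.749,1.17,.178)
t=shot('top','top8');u=shot('scene','scene8')
A=np.zeros((560,760,3),np.uint8)
q=cv2.resize(t[180:260,340:430],None,fx=4.5,fy=5);A[:400,:405]=q
q=cv2.resize(u[200:260,320:390],None,fx=5,fy=5);A[:300,408:758]=q
cv2.imwrite('pics/c8.png',A)"
```

```text
shift [ 1.6 -3.   0.4] rot [-0.001 -0.01   0.001] j [-0.52  0.89  1.63  0.78  1.6  -1.1 ] pos [ 613.4 -108.    43.6]
```

View pics/c8.png

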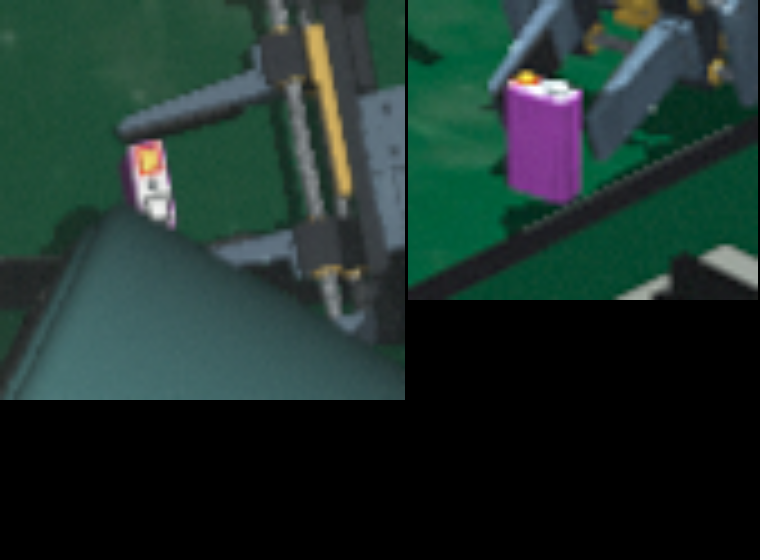

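The fingers straddle the purple cell. Gripping and lifting.

{"name": "servo_tool", "arguments": {
  "motion": [
    [[0,0,-1,0,0,0,0],[0,0,-1,0,0,0,0],[0,0,-1,0,0,0,0],[0,0,-1,0,0,0,0],[0,0,-1,0,0,0,0],[0,0,-1,40,0,0,0],[0,0,-1,80,0,0,0],[0,0,-1,120,0,0,0]]
  ]
}}

```text
time: 20.9
position: [0.6138, -0.1111, 0.1649]
tcp_rot: [0.537, 0.638, 0.352, -0.426]
wrist_force: [-0.4, -1.5, -1.7]
width: 0.0396
finger_force: 50.0
```

```bash
python3 -c "
from h import *
s=bot.sense();print(s['width'],s['finger_force'])
go(464.5,317,120,1.537,-.4,-.034)
t=shot('top','top9');u=shot('scene','scene9')
A=np.zeros((400,800,3),np.uint8)
q=cv2.resize(t[170:250,335:425],None,fx=4.5,fy=5);A[:400,:405]=q
q=cv2.resize(u[150:230,310:390],None,fx=4.8,fy=4.8);A[:384,408:792]=q
cv2.imwrite('pics/c9.png',A)"
```

```text
0.0396411824425936 49.96957182884216
shift [-149.3  428.1  -44.9] rot [-1.568 -0.118 -0.159] j [-0.53  0.71  1.67  0.79  1.7  -1.  ] pos [ 613.8 -111.1  164.9]
```

View pics/c9.png

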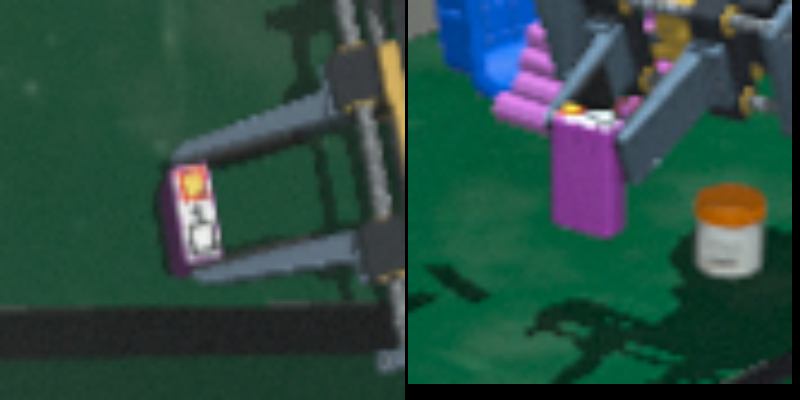

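The purple cell is held upright and aligned. Next I swing it flat over the +y nest.

{"name": "servo_tool", "arguments": {
  "motion": [
    [[0,-25,20,15,-0.146,-0.011,-0.015],[0,-50,50,30,-0.292,-0.022,-0.03],[0,-75,80,45,-0.438,-0.033,-0.044],[0,-95,120,50,-0.584,-0.044,-0.059],[0,-110,160,50,-0.73,-0.055,-0.074],[0,-120,200,50,-0.876,-0.066,-0.089],[0,-130,240,50,-1.022,-0.077,-0.104],[0,-140,280,50,-1.168,-0.088,-0.118]]
  ]
}}

```text
time: 21.8
position: [0.4764, 0.158, 0.2138]
tcp_rot: [0.698, 0.715, 0.007, -0.037]
wrist_force: [0.4, -0.1, -1.7]
width: 0.0399
finger_force: 50.0
```

```bash
python3 -c "
from h import *
s=bot.sense();print(s['width'],s['finger_force'])
go(464.5,326,100,1.537,-.4,-.034)"
```

```text
0.03986607002997984 49.96085286140442
shift [ -11.9  168.  -113.8] rot [-0.463 -0.04  -0.048] j [0.24 0.07 2.12 0.08 0.98 0.16] pos [476.4 158.  213.8]
```

{"name": "servo_tool", "arguments": {
  "motion": [
    [[0,0,45,0,-0.14,-0.012,-0.014],[0,-6,90,0,-0.28,-0.024,-0.028],[0,-10,130,0,-0.42,-0.036,-0.042],[0,-12,168,0,-0.463,-0.04,-0.048],[0,-12,168,-40,-0.463,-0.04,-0.048],[0,-12,168,-80,-0.463,-0.04,-0.048],[0,-12,168,-130,-0.463,-0.04,-0.048],[0,-12,168,-150,-0.463,-0.04,-0.048]]
  ]
}}

```text
time: 22.6
position: [0.4626, 0.3231, 0.0586]
tcp_rot: [0.704, 0.682, -0.145, 0.135]
wrist_force: [0.1, -0.3, -1.3]
width: 0.0392
finger_force: 50.0
```

```bash
python3 -c "
from h import *
s=bot.sense();print(s['width'],s['finger_force'])
go(464.5,326,14.5,1.537,-.4,-.034)
t=shot('top','top10');u=shot('scene','scene10')
A=np.zeros((480,800,3),np.uint8)
q=cv2.resize(t[245:335,145:245],None,fx=4,fy=4);A[:360,:400]=q
q=cv2.resize(u[240:360,210:310],None,fx=4,fy=4);A[:480,400:800]=q
cv2.imwrite('pics/c10.png',A)"
```

```text
0.039181872598867795 49.962260127067566
shift [  1.9   2.9 -44.1] rot [-0.001 -0.007  0.   ] j [ 0.7   0.52  1.92 -0.34  1.01  0.96] pos [462.6 323.1  58.6]
```

View pics/c10.png

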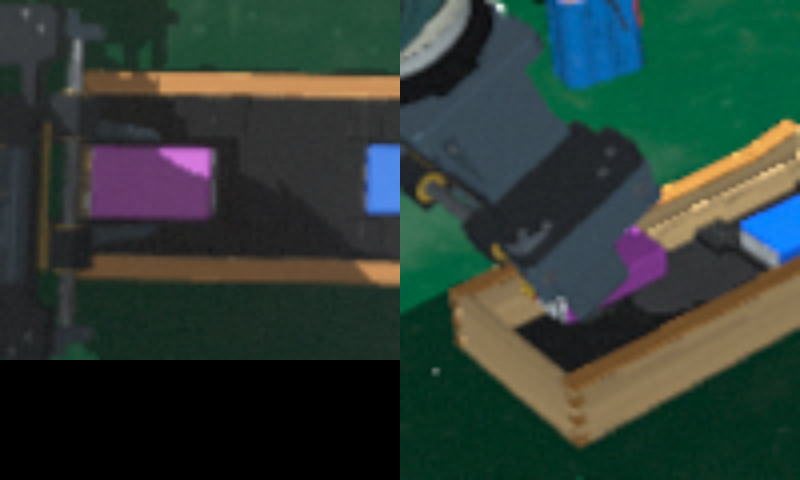

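```bash
python3 -c "
from h import *
t=cv2.imread('pics/top10.png');H=hsv(t)
print(H[290,180],H[285,196])
for z in(.0676,.064):
  c=blob(cv2.inRange(H,(135,60,70),(165,255,255)),(160,270,205,310));print(boxn('top',c,z),bot.sense()['position'])
u=cv2.imread('pics/top2.png')
for z in(.022,):
  g=cv2.inRange(hsv(u),(0,0,0),(180,255,75))
g=cv2.cvtColor(u,cv2.COLOR_BGR2GRAY);cv2.imwrite('pics/nest.png',cv2.resize(cv2.convertScaleAbs(u[262:322,158:280],alpha=3),None,fx=6,fy=6,interpolation=cv2.INTER_CUBIC))"
```

```text
[148 120 108] [147 121 213]
[462.  310.8  64.1  39.3  89.1] [0.46299307 0.32307628 0.0599033 ]
[462.  311.6  64.3  39.4  89.1] [0.46299307 0.32307628 0.0599033 ]
```

View pics/nest.png

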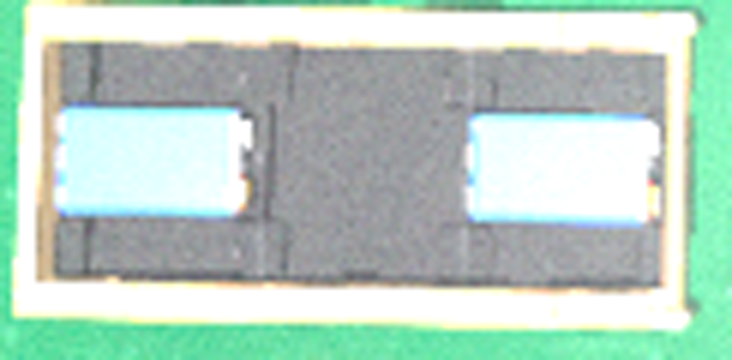

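The enlarged carrier view shows the +y nest spans about crop (60,105)-(270,215), with corner blocks beside its ends. The held cell's centre is 12 mm on the -y side of the TCP, so I'll set the TCP at y≈328.5. That was picture 14, so from here on I use numbers only.

{"name": "servo_tool", "arguments": {
  "motion": [
    [[0,2,5.5,-15,0,0,0],[0,2,5.5,-30,0,0,0],[0,2,5.5,-37,0,0,0],[0,2,5.5,-41,0,0,0],[0,2,5.5,-41,0,0,0],[0,2,5.5,-41,0,0,0]]
  ]
}}

```text
time: 23.3
position: [0.4673, 0.3304, 0.023]
tcp_rot: [0.705, 0.681, -0.142, 0.136]
wrist_force: [-0.7, -0.1, -1.4]
width: 0.0394
finger_force: 50.0
```

{"name": "servo_tool", "arguments": {
  "motion": [
    [[0,-2,-2,-4,0,0,0],[0,-2,-2,-7,0,0,0],[0,-2,-2,-7,0,0,0],[0,-2,-2,-7,0,0,0]]
  ]
}}

```text
time: 23.7
position: [0.4651, 0.3283, 0.0155]
tcp_rot: [0.705, 0.681, -0.142, 0.136]
wrist_force: [0.2, 0.1, -2.1]
width: 0.0394
finger_force: 50.0
```

{"name": "servo_tool", "arguments": {
  "motion": [
    [[0,0,0,-1.5,0,0,0],[0,0,0,-1.5,0,0,0],[0,0,0,-1.5,0,0,0]]
  ]
}}

```text
time: 24.0
position: [0.4651, 0.3283, 0.0141]
tcp_rot: [0.705, 0.681, -0.142, 0.136]
wrist_force: [-0.3, 1.1, -1.4]
width: 0.0393
finger_force: 50.0
```

{"name": "servo_tool", "arguments": {
  "motion": [
    [[0,0,0,-1,0,0,0],[0,0,0,-2,0,0,0],[0,0,0,-2,0,0,0]]
  ]
}}

```text
time: 24.3
position: [0.4652, 0.3284, 0.0136]
tcp_rot: [0.705, 0.681, -0.143, 0.136]
wrist_force: [-6.7, -0.3, 23.8]
width: 0.0397
finger_force: 50.0
```

{"name": "servo_tool", "arguments": {
  "motion": [
    [[0,0,0,1.5,0,0,0],[0.6,0,0,1.5,0,0,0],[0.6,0,0,1.5,0,0,0],[0.6,0,0,1.5,0,0,0],[0.6,0,2,20,0,0,0],[0.6,0,4,60,0,0,0],[0.6,0,-20,100,0.14,0,0],[0.6,0,-50,130,0.28,0,0]]
  ]
}}

```text
time: 25.1
position: [0.4662, 0.2799, 0.1454]
tcp_rot: [0.716, 0.696, -0.042, 0.035]
wrist_force: [1.6, -0.1, 1.2]
width: 0.0548
finger_force: 0.0
```

```bash
python3 -c "
from h import *
go(460.3,158.5,80,1.537,.25,-.034)
t=shot('top','top11');H=hsv(t)
c=blob(cv2.inRange(H,(135,60,70),(165,255,255)),(155,265,210,315));print(boxn('top',c,.022))"
```

```text
shift [  -5.9 -121.4  -65.4] rot [ 0.358 -0.019 -0.006] j [ 0.54  0.26  2.05 -0.11  0.9   0.64] pos [466.2 279.9 145.4]
[463.5 293.7  19.6  37.3  84.3]
```

{"name": "servo_tool", "arguments": {
  "motion": [
    [[0.6,-2,-40,0,0.14,-0.007,-0.002],[0.6,-4,-80,0,0.28,-0.015,-0.005],[0.6,-6,-121,-30,0.358,-0.019,-0.006],[0.6,-6,-121,-65,0.358,-0.019,-0.006],[0.6,-6,-121,-90,0.358,-0.019,-0.006],[0.6,-6,-121,-90,0.358,-0.019,-0.006],[0.6,-6,-121,-90,0.358,-0.019,-0.006]]
  ]
}}

```text
time: 25.85
position: [0.4596, 0.1577, 0.0531]
tcp_rot: [0.714, 0.689, 0.085, -0.086]
wrist_force: [-0.5, -0.0, 0.2]
width: 0.0544
finger_force: 0.0
```

```bash
python3 -c "
from h import *
go(460.3,158.5,11,1.537,.25,-.034)
t=shot('top','top12');u=shot('scene','scene12');H=hsv(t)
c=blob(cv2.inRange(H,(135,60,70),(165,255,255)),(155,265,210,315));print(boxn('top',c,.022))
B=cv2.inRange(hsv(u),(135,60,70),(165,255,255));c2=blob(B,(215,295,285,350));m=[cv2.moments(q) for q in(c,c2)]
m=[(q['m10']/q['m00'],q['m01']/q['m00']) for q in m];print(m,tri(*m))
"
```

```text
shift [  0.7   0.8 -42.1] rot [ 0.007 -0.006  0.002] j [ 0.15  0.32  2.25  0.44  0.59 -0.19] pos [459.6 157.7  53.1]
[463.9 316.3  65.5  40.6  89.1]
[(184.668, 288.982), (257.81705639614853, 321.83493810178817)] (array([0.46315348, 0.31591874, 0.01851738]), np.float64(0.002315749599805856))
```

The spent cell lies at (463.9,316.3) with a 65.5x40.6 footprint, so it is flat and in the nest. Now the second blue cell.

{"name": "servo_tool", "arguments": {
  "motion": [
    [[0.6,0.5,1,-20,0,0,0],[0.6,0.5,1,-35,0,0,0],[0.6,0.5,1,-41.5,0,0,0],[0.6,0.5,1,-41.5,0,0,0],[0.6,0.5,1,-41.5,0,0,0]]
  ]
}}

```text
time: 26.45
position: [0.4602, 0.1586, 0.0115]
tcp_rot: [0.714, 0.689, 0.086, -0.086]
wrist_force: [0.1, 0.2, 0.4]
width: 0.0546
finger_force: 0.0
```

{"name": "servo_tool", "arguments": {
  "motion": [
    [[0,0,0,0,0,0,0],[0,0,0,0,0,0,0],[0,0,0,0,0,0,0],[0,0,0,0,0,0,0],[0,0,0,0,0,0,0],[0,0,0,0,0,0,0]]
  ]
}}

```text
time: 27.05
position: [0.4601, 0.1584, 0.0112]
tcp_rot: [0.715, 0.689, 0.086, -0.086]
wrist_force: [-1.5, -0.3, 8.3]
width: 0.0397
finger_force: 50.0
```

{"name": "servo_tool", "arguments": {
  "motion": [
    [[0,0,0,20,0,0,0],[0,0,0,60,0,0,0],[0,10,0,110,0,0,0],[0,30,0,150,0,0,-0.15],[0,50,-30,170,0,0,-0.3],[0,65,-70,190,0,0,-0.45],[0,80,-110,210,0,0,-0.6],[0,90,-150,230,0,0,-0.75]]
  ]
}}

```text
time: 27.85
position: [0.5499, 0.0066, 0.2416]
tcp_rot: [0.918, 0.377, 0.111, -0.048]
wrist_force: [-0.0, -0.1, -0.8]
width: 0.0396
finger_force: 50.0
```

{"name": "servo_tool", "arguments": {
  "motion": [
    [[0,0,-40,0,0,0,-0.15],[0,0,-80,0,0,0,-0.3],[0,0,-120,0,0,0,-0.45],[0,0,-160,0,0,0,-0.6],[0,0,-200,0,0,0,-0.75],[0,0,-240,0,0,0,-0.9],[0,0,-280,0,0,0,-1.05],[0,0,-320,0,0,0,-1.2]]
  ]
}}

```text
time: 28.65
position: [0.5489, -0.3133, 0.2405]
tcp_rot: [0.971, -0.208, 0.119, 0.023]
wrist_force: [0.3, 0.0, -1.3]
width: 0.0394
finger_force: 50.0
```

{"name": "servo_tool", "arguments": {
  "motion": [
    [[0,0,-40,0,0,0,-0.15],[0,0,-80,0,0,0,-0.3],[0,0,-120,0,0,0,-0.45],[0,0,-140,0,0,0,-0.6],[0,0,-140,0,0,0,-0.75],[0,0,-140,0,0,0,-0.9],[0,0,-140,0,0,0,-1.05],[0,0,-140,0,0,0,-1.19]]
  ]
}}

```text
time: 29.45
position: [0.5492, -0.4515, 0.2403]
tcp_rot: [-0.687, 0.716, -0.086, -0.086]
wrist_force: [0.2, -0.3, -2.5]
width: 0.0398
finger_force: 50.0
```

```bash
python3 -c "
from h import *
go(493,-363.5,240,-1.617,1.32,-.046);s=bot.sense();print(s['width'],s['finger_force'])"
```

```text
shift [-56.2  88.   -0.3] rot [ 1.562e+00 -6.400e-02 -1.000e-03] j [-0.65  0.32  1.78 -0.25  0.91  2.68] pos [ 549.2 -451.5  240.3]
0.039796542728045635 49.975377917289734
```

{"name": "servo_tool", "arguments": {
  "motion": [
    [[0,-5,0,0,0.148,-0.006,0],[0,-10,10,0,0.296,-0.012,0],[0,-20,20,0,0.444,-0.018,0],[0,-25,30,0,0.592,-0.024,0],[0,-30,40,0,0.74,-0.03,0],[0,-40,50,0,0.888,-0.036,0],[0,-50,60,0,1.036,-0.042,-0.001],[0,-54,70,0,1.184,-0.049,-0.001]]
  ]
}}

```text
time: 30.25
position: [0.4949, -0.382, 0.2411]
tcp_rot: [-0.616, 0.642, 0.312, 0.333]
wrist_force: [1.2, 1.2, -1.9]
width: 0.0393
finger_force: 50.0
```

```bash
python3 -c "
from h import *
go(493,-363.5,80,-1.617,1.32,-.046)"
```

```text
shift [  -1.9   18.5 -161.1] rot [ 0.373 -0.008  0.001] j [-0.92  0.58  1.61  0.56  1.74  2.12] pos [ 494.9 -382.   241.1]
```

{"name": "servo_tool", "arguments": {
  "motion": [
    [[0,-2,18,-40,0.14,-0.003,0],[0,-2,18,-80,0.28,-0.006,0],[0,-2,18,-120,0.373,-0.008,0.001],[0,-2,18,-150,0.373,-0.008,0.001],[0,-2,18,-161,0.373,-0.008,0.001],[0,-2,18,-161,0.373,-0.008,0.001],[0,-2,18,-161,0.373,-0.008,0.001]]
  ]
}}

```text
time: 30.95
position: [0.4942, -0.3644, 0.0813]
tcp_rot: [-0.548, 0.572, 0.422, 0.441]
wrist_force: [0.0, -0.7, -1.1]
width: 0.0394
finger_force: 50.0
```

```bash
python3 -c "
from h import *
go(493,-363.5,48,-1.617,1.32,-.046)
t=shot('top','top13');H=hsv(t);Y=cv2.inRange(H,(100,80,40),(125,255,255))
c,_=cv2.findContours(Y[240:305,425:520],cv2.RETR_EXTERNAL,cv2.CHAIN_APPROX_NONE)
for q in c:
  if cv2.contourArea(q)>20:
    x,y,w,h=cv2.boundingRect(q);print(x+425,y+240,w,h)
W=cv2.inRange(H,(0,150,80),(30,255,255));c,_=cv2.findContours(W[240:305,425:520],cv2.RETR_EXTERNAL,cv2.CHAIN_APPROX_NONE)
for q in c:
  if cv2.contourArea(q)>4:
    x,y,w,h=cv2.boundingRect(q);u=(x+425+w/2,y+240+h/2);print('term',u,w,h,onz('top',u,.076),onz('top',u,.108))
"
```

```text
shift [ -1.2   0.9 -33.3] rot [ 0.007  0.001 -0.001] j [-0.94  0.93  1.53  0.68  1.85  1.99] pos [ 494.2 -364.4   81.3]
443 262 12 19
484 261 16 20
```

{"name": "servo_tool", "arguments": {
  "motion": [
    [[0,-1,1,-15,0.007,0,0],[0,-1,1,-27,0.007,0,0],[0,-1,1,-31,0.007,0,0],[0,-1,1,-33,0.007,0,0],[0,-1,1,-33,0.007,0,0],[0,-1,1,-33,0.007,0,0]]
  ]
}}

```text
time: 31.6
position: [0.4923, -0.3625, 0.047]
tcp_rot: [-0.545, 0.57, 0.425, 0.444]
wrist_force: [-2.4, 1.9, 5.0]
width: 0.0392
finger_force: 50.0
```

{"name": "servo_tool", "arguments": {
  "motion": [
    [[0,0,0,0,0,0,0],[0.6,0,0,0,0,0,0],[0.6,0,0,0,0,0,0],[0.6,0,0,0,0,0,0],[0.6,-0.5,-12,3,0,0,0],[0.6,-1,-30,8,0,0,0],[0.6,0,-70,20,0,0,0],[0.6,10,-90,70,0,0,0]]
  ]
}}

```text
time: 32.4
position: [0.5, -0.4526, 0.1097]
tcp_rot: [-0.543, 0.571, 0.426, 0.444]
wrist_force: [0.6, -0.4, 0.4]
width: 0.0547
finger_force: 0.0
```

{"name": "servo_tool", "arguments": {
  "motion": [
    [[0.6,20,0,50,-0.14,0,0],[0.6,40,0,100,-0.28,0,0],[0.6,60,0,100,-0.42,0,0],[0.6,80,0,100,-0.56,0,0],[0.6,100,0,100,-0.7,0,0],[0.6,100,-10,100,-0.84,0,0],[0.6,100,-20,100,-0.98,0,0],[0.6,100,-30,100,-1.12,0,0]]
  ]
}}

```text
time: 33.2
position: [0.6022, -0.4825, 0.2138]
tcp_rot: [-0.698, 0.709, 0.054, 0.084]
wrist_force: [0.6, -0.6, -0.3]
width: 0.0547
finger_force: 0.0
```

```bash
python3 -c "
from h import *
go(560,-400,240,-.034)
t=shot('top','top14');u=shot('scene','scene14');H=hsv(t);U=hsv(u)
def parts(M,b,a=15):
  x0,y0,x1,y1=b;c,_=cv2.findContours(M[y0:y1,x0:x1],cv2.RETR_EXTERNAL,cv2.CHAIN_APPROX_NONE)
  return [np.add(cv2.boundingRect(q),(x0,y0,0,0)).tolist() for q in c if cv2.contourArea(q)>a]
print('top blue',parts(cv2.inRange(H,(100,80,40),(125,255,255)),(425,240,520,305)))
print('scene blue',parts(cv2.inRange(U,(105,80,40),(125,255,255)),(370,190,520,270)))
white=cv2.inRange(H,(0,0,150),(180,60,255))
for q in parts(white,(268,245,430,345),100):print('white',q)
c=blob(white,(262,245,430,330));print('lid',boxn('top',c,.005));
k=cv2.inRange(H,(0,0,0),(180,60,75));print('dark',parts(k,(300,262,400,318)))
cv2.imwrite('pics/tmp.png',white)
"
```

```text
shift [-42.2  82.5  26.2] rot [-0.189 -0.116  1.547] j [-0.77  0.53  1.52  0.18  1.2   2.32] pos [ 602.2 -482.5  213.8]
top blue [[479, 263, 14, 19], [443, 262, 12, 19]]
scene blue [[412, 209, 7, 22]]
white [316, 335, 62, 10]
white [280, 269, 102, 45]
lid [454.3 -14.5 231.7 100.4  89.1]
dark [[300, 314, 10, 4], [350, 278, 10, 30], [302, 262, 10, 7]]
```

```bash
cat >> h.py <<'E'
def lidpose(t,z=.005,b=(262,245,430,330)):
    c=blob(cv2.inRange(hsv(t),(0,0,150),(180,60,255)),b)
    P=np.array([onz('top',q,z)[:2] for q in c[:,0,:].astype(float)])*1000
    m=(P.max(0)+P.min(0))/2;L=[]
    for s in(1,-1):
        e=P[(abs(P[:,1]-m[1])<95)&(s*(P[:,0]-m[0])>35)];L.append(np.polyfit(e[:,1]-m[1],e[:,0],1))
    return np.round(m,1),[np.round([np.arctan(l[0]),l[1]],4).tolist() for l in L],np.round(P.min(0),1),np.round(P.max(0),1)
E
python3 -c "
from h import *
print(lidpose(cv2.imread('pics/top14.png')))
print(lidpose(cv2.imread('pics/top0.png'),.028,(140,245,290,330)))"
```

```text
(array([454.3, -14.6]), [[0.0333, 503.2482], [0.0178, 405.4473]], array([ 402.4, -131. ]), array([506.2, 101.8]))
(array([460.7, 242.7]), [[0.0312, 508.5901], [0.0305, 417.3322]], array([409.6, 126.4]), array([511.8, 358.9]))
```

{"name": "servo_tool", "arguments": {
  "motion": [
    [[0.6,0,10,0,-0.018,-0.011,0.148],[0.6,0,30,10,-0.036,-0.022,0.295],[0.6,-10,50,20,-0.054,-0.033,0.44],[0.6,-20,80,26,-0.072,-0.044,0.59],[0.6,-30,110,26,-0.09,-0.055,0.737],[0.6,-42,140,26,-0.108,-0.066,0.884],[0.6,-42,170,26,-0.126,-0.077,1.03],[0.6,-42,200,26,-0.144,-0.088,1.18]]
  ]
}}

```text
time: 34.1
position: [0.5592, -0.2802, 0.2381]
tcp_rot: [0.98, -0.198, -0.019, -0.024]
wrist_force: [0.0, -0.8, 0.9]
width: 0.0546
finger_force: 0.0
```

```bash
python3 -c "
from h import *
go(470,-200,200,-.034)"
```

```text
shift [-89.2  80.2 -38.1] rot [-0.048 -0.037  0.365] j [-0.52  0.26  1.85  0.04  1.09  1.44] pos [ 559.2 -280.2  238.1]
```

{"name": "servo_tool", "arguments": {
  "motion": [
    [[0.6,-20,40,0,-0.02,-0.015,0.148],[0.6,-40,85,0,-0.04,-0.03,0.3],[0.6,-70,130,-30,-0.048,-0.037,0.365],[0.6,-105,170,-60,-0.048,-0.037,0.365],[0.6,-106,210,-100,-0.048,-0.037,0.365],[0.6,-106,210,-140,-0.048,-0.037,0.365],[0.6,-106,210,-170,-0.048,-0.037,0.365],[0.6,-106,210,-170,-0.048,-0.037,0.365]]
  ]
}}

```text
time: 34.9
position: [0.4504, -0.07, 0.0642]
tcp_rot: [1.0, -0.02, -0.004, -0.0]
wrist_force: [0.2, -0.1, 0.1]
width: 0.0545
finger_force: 0.0
```

```bash
python3 -c "
from h import *
go(453.4,-70,9.5,-.034)
t=shot('top','top15');u=shot('scene','scene15')
k=cv2.inRange(hsv(u),(0,0,0),(180,120,60));c=blob(k,(330,280,400,330)) if 0 else None
w=cv2.inRange(hsv(t),(0,0,150),(180,60,255));c=blob(w,(262,245,330,330));print(cv2.boundingRect(c),boxn('top',c,.005))
w0=cv2.inRange(hsv(cv2.imread('pics/top14.png')),(0,0,150),(180,60,255));print(cv2.boundingRect(blob(w0,(262,245,330,330))))"
```

```text
shift [  3.    0.  -54.7] rot [-0.001 -0.008  0.005] j [-0.21  0.26  2.26 -0.    0.62  1.41] pos [450.4 -70.   64.2]
(280, 269, 50, 45) [456.   45.6 110.5 101.   87.3]
(280, 269, 50, 45)
```

{"name": "servo_tool", "arguments": {
  "motion": [
    [[0.6,2,0,-30,0,0,0],[0.6,2,0,-50,0,0,0],[0.6,2,0,-55,0,0,0],[0.6,2,0,-55,0,0,0],[0.6,2,0,-55,0,0,0]]
  ],
  "squeeze": 50
}}

```text
time: 35.5
position: [0.457, -0.0715, 0.0148]
tcp_rot: [1.0, -0.019, 0.002, 0.001]
wrist_force: [-0.9, 0.9, 0.2]
width: 0.0548
finger_force: 0.0
```

{"name": "servo_tool", "arguments": {
  "motion": [
    [[0,0,0,0,0,0,0],[0,0,0,0,0,0,0],[0,0,0,0,0,0,0],[0,0,0,0,0,0,0],[0,0,0,0,0,0,0],[0,0,0,0,0,0,0],[0,0,0,0,0,0,0]]
  ]
}}

```text
time: 36.2
position: [0.4557, -0.0709, 0.0132]
tcp_rot: [1.0, -0.019, 0.001, 0.001]
wrist_force: [-1.0, 0.4, 4.0]
width: 0.0139
finger_force: 50.0
```

{"name": "servo_tool", "arguments": {
  "motion": [
    [[0,0,0,20,0,0,0],[0,0,0,50,0,0,0],[0,0,0,60,0,0,0],[0,0,0,60,0,0,0],[0,0,0,60,0,0,0]]
  ]
}}

```text
time: 36.7
position: [0.4553, -0.0709, 0.0725]
tcp_rot: [1.0, -0.019, 0.001, 0.001]
wrist_force: [0.4, -0.3, -1.7]
width: 0.0137
finger_force: 50.0
```

```bash
python3 -c "
from h import *
go(453.3,-71,38,-.034)
t=shot('top','top16');s=bot.sense();print(s['width'],s['tcp_rot'],R.from_quat(s['tcp_rot']).as_matrix()[:,1])
c=blob(cv2.inRange(hsv(t),(0,0,150),(180,60,255)),(262,245,430,330))
print(cv2.boundingRect(c))
P=np.array([onz('top',q,.065)[:2] for q in c[:,0,:].astype(float)])*1000
e=P[(P[:,1]>25)&(P[:,1]<85)];m=e[:,0].mean()
for k in(1,-1):
  f=e[k*(e[:,0]-m)>20];l=np.polyfit(f[:,1]-45,f[:,0],1);print(len(f),l)
print(P.max(0),P.min(0))
f=P[(P[:,1]>P[:,1].max()-12)&(abs(P[:,0]-455)<35)];print(np.polyfit(f[:,0]-455,f[:,1],1))"
```

```text
shift [ -2.   -0.1 -34.5] rot [0.002 0.002 0.004] j [-0.2   0.25  2.26 -0.    0.63  1.41] pos [455.3 -70.9  72.5]
0.013370362298524566 [ 9.99817882e-01 -1.90345109e-02  7.40489669e-04  1.15867794e-03] [-0.0380638  -0.99927269  0.00228874]
(279, 268, 54, 47)
27 [3.72745940e-02 5.05610875e+02]
28 [6.85396308e-02 4.06114047e+02]
[506.8747281 100.1471263] [404.82245619 -17.36120871]
[-3.57229231e-02  9.92922321e+01]
```

Lid gripped and level, with its underside 13.2 mm below the TCP and the grip 2.4 mm further to +x than before. I'll lower it to entry height and feed it in with its far end over the lip.

{"name": "servo_tool", "arguments": {
  "motion": [
    [[0,0.3,0,-15,0,0,0.003],[0,0.3,0,-29,0,0,0.003],[0,0.3,0,-29,0,0,0.003],[0,0.6,10,-29,0,0,0.003],[0,1,20,-29,0,0,0.003],[0,1.4,30,-29,0,0,0.003],[0,1.4,30,-29,0,0,0.003]]
  ]
}}

```text
time: 37.45
position: [0.4573, -0.0397, 0.0446]
tcp_rot: [1.0, -0.017, 0.002, 0.001]
wrist_force: [0.2, -0.6, -1.8]
width: 0.0136
finger_force: 50.0
```

```bash
python3 -c "
from h import *
s=bot.sense();print(s['position'],s['wrist_force'],s['torque'])
t=shot('top','top17')
c=blob(cv2.inRange(hsv(t),(0,0,150),(180,60,255)),(255,245,430,330));P=np.array([onz('top',q,.035)[:2] for q in c[:,0,:].astype(float)])*1000
print(P.max(0));f=P[(P[:,1]>95)&(P[:,1]<118)];print(f[:,0].max(),f[:,0].min())
wd=cv2.inRange(hsv(t),(8,90,90),(25,255,255))
for row in(264,266,268,270,310,312,314,316):
  pass
Q=np.array([onz('top',(x,y),.0385)[:2] for y,x in zip(*np.nonzero(wd[245:335,200:250]))]+[[0,0]])
ys,xs=np.nonzero(wd[245:335,225:240]);ys+=245
for a in(ys[ys<290],ys[ys>290]):print(a.min(),a.max(),[onz('top',(232.5,r),.0385)[:2]*1000 for r in(a.min()-.5,a.max()+.5)])"
```

```text
[ 0.45734988 -0.03965474  0.04456458] [ 0.20793061 -0.56753065 -1.77514371] [-0.12700336 -0.04109086  0.01926073]
[508.15506856 131.19963938]
507.9827400392684 409.34545822655645
264 269 [array([519.33417648, 205.15444199]), array([505.8817983 , 205.21265044])]
310 315 [array([416.72326325, 205.59843947]), array([403.42756218, 205.65596998])]
```

{"name": "servo_tool", "arguments": {
  "motion": [
    [[0,-0.3,5,-1,0,0,0],[0,-0.1,12,-1.5,0,0,0],[0,0.2,20,-1.5,0,0,0],[0,0.5,30,-1.5,0,0,0],[0,0.8,40,-1.5,0,0,0],[0,0.8,40,-1.5,0,0,0]]
  ]
}}

```text
time: 38.1
position: [0.4579, 0.0002, 0.0427]
tcp_rot: [1.0, -0.017, 0.001, 0.001]
wrist_force: [-0.2, -0.1, -2.1]
width: 0.0133
finger_force: 50.0
```

{"name": "servo_tool", "arguments": {
  "motion": [
    [[0,0.4,10,0,0,0,0],[0,0.7,20,0,0,0,0],[0,1.1,30,0,0,0,0],[0,1.4,40,0,0,0,0],[0,1.7,50,0,0,0,0],[0,2,60,0,0,0,0],[0,2,60,0,0,0,0]]
  ]
}}

```text
time: 38.8
position: [0.46, 0.0601, 0.0427]
tcp_rot: [1.0, -0.017, 0.001, 0.001]
wrist_force: [0.3, -1.0, -2.4]
width: 0.0136
finger_force: 50.0
```

{"name": "servo_tool", "arguments": {
  "motion": [
    [[0,0.7,20,0,0,0,0],[0,1.4,40,0,0,0,0],[0,2.1,60,0,0,0,0],[0,2.7,80,0,0,0,0],[0,3.4,100,0,0,0,0],[0,3.7,110,0,0,0,0],[0,3.7,110,0,0,0,0]]
  ]
}}

```text
time: 39.5
position: [0.4637, 0.1697, 0.0427]
tcp_rot: [1.0, -0.017, 0.001, 0.001]
wrist_force: [-0.6, -0.5, -1.8]
width: 0.0138
finger_force: 50.0
```

{"name": "servo_tool", "arguments": {
  "motion": [
    [[0,0.2,6,0,0,0,0],[0,0.4,11,0,0,0,0],[0,0.5,14.5,0,0,0,0],[0,0.5,14.5,0,0,0,0],[0,0.5,14.5,0,0,0,0]]
  ]
}}

```text
time: 40.0
position: [0.4641, 0.1834, 0.0426]
tcp_rot: [1.0, -0.018, 0.001, 0.001]
wrist_force: [2.3, -0.4, -1.9]
width: 0.0135
finger_force: 50.0
```

{"name": "servo_tool", "arguments": {
  "motion": [
    [[0,0,1.5,0,0,0,0],[0,0,3.3,0,0,0,0],[0,0,3.3,0,0,0,0],[0,0,3.3,0,0,0,0]]
  ]
}}

```text
time: 40.4
position: [0.4641, 0.1869, 0.0427]
tcp_rot: [1.0, -0.017, 0.001, 0.001]
wrist_force: [-0.4, 0.5, -2.8]
width: 0.0137
finger_force: 50.0
```

Still free, as expected. Lowering onto the ledges; home should be TCP z ≈ 36.

{"name": "servo_tool", "arguments": {
  "motion": [
    [[0,0,0,-3,0,0,0],[0,0,0,-5,0,0,0],[0,0,0,-6.3,0,0,0],[0,0,0,-6.3,0,0,0],[0,0,0,-6.3,0,0,0]]
  ]
}}

```text
time: 40.9
position: [0.4641, 0.1868, 0.0363]
tcp_rot: [1.0, -0.018, 0.001, 0.001]
wrist_force: [0.4, -0.3, -0.7]
width: 0.0136
finger_force: 50.0
```

{"name": "servo_tool", "arguments": {
  "motion": [
    [[0.5,0,0,0,0,0,0],[0.5,0,0,0,0,0,0],[0.5,0,0,0,0,0,0],[0.5,0,0,0,0,0,0],[0.5,0,0,40,0,0,0],[0.5,0,0,90,0,0,0],[0.5,40,-50,140,0,0,0],[0.5,80,-100,190,0,0,0]]
  ]
}}

```text
time: 41.7
position: [0.5138, 0.125, 0.19]
tcp_rot: [1.0, -0.017, 0.002, 0.001]
wrist_force: [0.7, -0.6, -0.6]
width: 0.0458
finger_force: 0.0
```

{"name": "servo_tool", "arguments": {
  "motion": [
    [[0.5,20,-50,0,0,0,0],[0.5,40,-100,0,0,0,0],[0.5,50,-150,0,0,0,0],[0.5,50,-200,0,0,0,0],[0.5,50,-200,0,0,0,0]]
  ]
}}

```text
time: 42.2
position: [0.5635, -0.0787, 0.188]
tcp_rot: [1.0, -0.019, 0.002, 0.002]
wrist_force: [0.5, 0.3, -0.7]
width: 0.0458
finger_force: 0.0
```

```bash
python3 -c "
from h import *
t=shot('top','top18');u=shot('scene','scene18');print(bot.sense()['position'])
H=hsv(t);U=hsv(u)
for f,z in(('top0',.028),('top18',.028)):
  im=cv2.imread(f'pics/{f}.png');print(f,lidpose(im,z,(140,245,290,330)));c=blob(cv2.inRange(hsv(im),(0,0,150),(180,60,255)),(140,245,290,330));print(cv2.boundingRect(c),cv2.contourArea(c))
for f in('scene0','scene18'):
  im=cv2.imread(f'pics/{f}.png');c=blob(cv2.inRange(hsv(im),(0,0,150),(180,60,255)),(215,262,345,350));print(cv2.boundingRect(c),cv2.contourArea(c))
# cells in the tray: bounding boxes and terminal-top / foot triangulation
def parts(M,b,a=12):
  x0,y0,x1,y1=b;c,_=cv2.findContours(M[y0:y1,x0:x1],cv2.RETR_EXTERNAL,cv2.CHAIN_APPROX_NONE)
  return [np.add(cv2.boundingRect(q),(x0,y0,0,0)).tolist() for q in c if cv2.contourArea(q)>a]
print('top blue',parts(cv2.inRange(H,(100,80,40),(125,255,255)),(425,240,520,305)))
print('scene blue',parts(cv2.inRange(U,(105,80,40),(125,255,255)),(370,180,520,270)))
for y in(-282.3,-365.3):
  x=494.9+(y+323.8)*.046
  for z in(6,72):
    print(y,z,'top',[proj('top',((x+a)/1000,(y+b)/1000,z/1000)).round(0).tolist() for a in(-20,20) for b in(-9,9)],'scene',proj('scene',(x/1000,y/1000,z/1000)).round())"
```

```text
[ 0.56325111 -0.07589114  0.18783467]
top0 (array([460.7, 242.7]), [[0.0312, 508.5901], [0.0305, 417.3322]], array([409.6, 126.4]), array([511.8, 358.9]))
(165, 268, 104, 45) 4107.0
top18 (array([460.7, 242.7]), [[0.0312, 508.591], [0.0302, 417.3864]], array([409.6, 126.5]), array([511.8, 359. ]))
(165, 268, 104, 45) 4103.0
(230, 285, 80, 49) 1612.0
(230, 285, 80, 49) 1619.0
top blue [[479, 263, 14, 19], [443, 262, 12, 19]]
scene blue [[412, 209, 16, 25]]
-282.3 6 top [[451.0, 279.0], [443.0, 279.0], [451.0, 262.0], [443.0, 262.0]] scene [418. 230.]
-282.3 72 top [[458.0, 279.0], [449.0, 279.0], [457.0, 261.0], [449.0, 261.0]] scene [420. 209.]
-365.3 6 top [[487.0, 280.0], [480.0, 280.0], [487.0, 263.0], [479.0, 263.0]] scene [436. 221.]
-365.3 72 top [[496.0, 280.0], [488.0, 280.0], [495.0, 262.0], [487.0, 262.0]] scene [438. 200.]
```

The lid matches its starting picture to within 0.1 mm. Both tray cells project where upright cells in their bays should. Handing in.

```bash
python3 -c "
from cell import bot
print(bot.job_done())"
```

```text
the job is handed in; nothing more can be done
None
```

The job was handed in at about 42 s, with no verdict returned: both blue cells stand terminals up in tray bays, the one purple cell lies flat in the carrier's far (+y) nest, and the lid is back at its starting position; I did not re-measure the flux bottle, pack and jar at the end.

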